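Seal and signet before the inspection camera

ROBOT

A 6-joint arm with a two-finger parallel gripper is mounted at the origin on the work surface. World frame = base frame: x ahead of the robot, y to its left, z up, the work surface at z = 0. Lengths are in m, angles in rad, forces in N, time in s.
With the tool pointing down it reaches from about 0.275 to 0.875 m from the base axis. Payload 12.5 kg.
Tool frame: the origin (TCP) lies midway between the tips of the shut fingers; the grasp point (between the pads) lies 19 mm behind it; z points along the fingers, y is the line along which they close (so a half turn about z gives the same grasp; the last joint's range is limited). The gripper opens to 85 mm and grips with 20 to 120 N. Pads are 22 mm wide; open, the fingers measure 114 mm over their backs; the gripper's body (76 mm by 85 mm) begins 54 mm behind the grasp point. The pads swing forward as they close: fully open they stand 13 mm farther back than shut.
Start: joints at [-1.287, 0.351, 1.652, -0, 1.139, -0.085], TCP at [0.198, -0.513, 0.208] pointing down, gripper open.
Joint ranges: [-2.75, 2.75], [-0.79, 2.1], [0.01, 2.65], [-1.57, 4.71], [0.07, 3.14], [-2.87, 2.87]. Speed limits (rad/s): [2.22, 2.22, 2.79, 3.14, 3.14, 3.14].

INTERFACE

Orientations are given as a rotation vector (axis times angle).
In Python, from cell import state, get_image, close_job gives the robot as it stands.
- The arm moves only by the tool jog_arm, never from a script. Its argument "deltas" is a list that holds one entry, the list of rows, each a list of 5 numbers: the opening, from 0 (shut) to 1 (fully open), then the shift along the world's x, y, z each as a share of 0.3 m, from -1 to 1, then the turn about the world's z as a share of 0.1 rad, from -1 to 1. In form: [[[fingers, dx, dy, dz, twist], ...]]. A call has 1 to 10 rows; each row shifts and turns the commanded pose from where the row before left it; what a row does not reach is not made up. A row lasts 1/10 s, in which the tool goes at most 50 mm and 8.59 degrees, less where a joint would pass 70% of its speed; a pose out of reach is approached as far as the arm can. A call with a number of a shift or a turn outside -1 to 1 is refused whole. A call with a gripper value outside its range is refused whole. The fingers move at their own pace and stop on an object; "force" is the grip in N (left out, the last holds). Time passes only in rows, so rows that do not move let the fingers close. It gives the time, the measured TCP pose, the force, the opening and the grip force at its end, in the units of the state.
- state(): the state, without advancing time (a new reading comes with each control period).
- get_image(name): name is "side" or "top"; returns a dict with "frame" (384x512x3 uint8, red, green, blue), "camera_matrix" (3x3 intrinsics, pixels), "origin" and "orientation" of the camera in the world. Camera axes: x right, y down, z forward; pixel columns grow to the right and rows downward; lengths in m; the calibration is good to about 2 mm. A picture is of the moment at which its call begins. There is no depth.
- close_job(): hands the job in; it is judged then, once.
The state is a dict: "t": time; "qpos": joint angles; "qvel": joint speeds; "tau": joint torques, N m; "tool_pos": TCP position; "tcp_rot": TCP orientation; "wrist_force": force on the tool from outside, world axes, zero at the start; "ft_torque": the same for the moment, N m; "gripper_width": finger opening in m; "finger_force": force on a finger pad.
Only numpy, scipy, OpenCV 4.12 (cv2) and the standard library are available. Lean on these libraries where they do the work, as an engineer would, in place of code of your own. Each camera call takes 0.05 s, during which the arm holds its last target. There are 200 camera calls.

TASK

Set up the comparison shot of the round wax seal and the bronze signet that made it: take the round seal out of the open drawer, lay it face up and flat on the sloping seat of the seal rest, centred and up against the lip, and let go of it. Then pick the signet off the shelf and hold it up in the air in front of the inspection camera, its engraved face towards the lens and square to it, centred on the lens axis and 200 mm from the glass, and finish holding it there, still. Leave the other seal, the jar, the burnisher, the drawer and the camera where they are.

Things in the scene. Friction and masses are not known exactly. Their poses are not given: they have to be found in the camera images.
- round_seal: Round seal of dark green wax lying flat in the open drawer: a disc 52 mm across with an upright edge, 14 mm thick, 35 g, a low raised ring and a small tower on its upper face. Origin: centre of its underside; z points up out of the face with the relief.
- oval_seal: Bystander: pointed-oval seal of the same green wax, 67 mm long (x), 44 mm wide (y), 14 mm thick, lying flat in the same drawer, at least 110 mm from the round one, on either side of it. Origin: centre of its underside.
- cabinet: Fixed low elm drawer cabinet, 280 mm deep (x), 370 mm wide (y). Origin: centre of its underside on the worktop, z up; its front with brass knobs looks along its -x, to the robot. Its top is the worn elm shelf, upper face 148 mm above the origin, reaching 152 mm before and behind the origin and 205 mm to each side; signet, jar and burnisher lie on it.
- drawer_front (a point): Open drawer (upper row): middle of its front panel's upper edge, outer face; axes as the cabinet. Pulled out 160 to 200 mm. Above the worktop: inner floor 75 mm, side walls 118 mm, front panel 124 mm. Inside 316 mm wide (y); inner front face 23 mm behind this point, open back to the shelf's edge. It slides along x if pushed with over 10 N.
- signet: Bronze hand seal, 0.2 kg, lying on its side on the shelf: flat handle 22 mm wide (y), 12 mm thick (z), from x -40 to 22 mm; round engraved die 36 mm across, x 30 to 38 mm. Origin: on its long axis, in the handle; x points to the engraved face; y lies level. It rests on die rim and handle end: x points 0.17 rad (10 degrees) above level, origin 12.7 mm above the shelf.
- engraved_face (a point): Centre of the signet's engraved face, at x = 38 mm of the signet; axes as the signet, x points out of the face.
- handle_end (a point): Centre of the signet handle's plain end, at x = -40 mm of the signet; axes as the signet.
- lens (a point): Centre of the inspection camera's front glass: grey box camera, black lens, 58 mm ring light. The optical axis runs out of the glass along this point's -x, to the robot's side, slanting down 0.15 to 0.30 rad; y is level, z the camera's up. 200 mm before the glass is x = -200 mm, y = z = 0. Glass 190 to 260 mm above the worktop; camera 46 mm wide, its post 120 mm behind it.
- seat: Narrow sloping seat (walnut, cork face, 40 mm wide in y) of the fixed seal rest before the camera. Origin: on its upper face, 60 mm above the worktop, where the round seal's centre comes when its edge meets the lip; z square to the slope, leaning 0.30 rad to the camera; x down the slope to the camera. Slope from x -46 to 26 mm, then a lip 6 mm high, 6 thick. The seal overhangs 6 mm each side.
- jar: Bystander: glass jar with a brass lid, 64 mm across, 85 mm high, standing at the back of the shelf. Origin: centre of its underside.
- burnisher: Bystander: walnut-handled burnisher, 178 mm long, 20 mm thick, lying along the back of the shelf. Origin: underside, at the joint of handle and brass ferrule; x points to the steel tip.
Mind the look-alikes: they are no part of the job. Leave any orange look-alike of the round_seal alone. Of the things shaped like the signet, the bronze one is meant.

How it is judged:
On the way:
1. the round seal lies on the seal rest, flat on the slope against the lip, face up, and is let go (x of round_seal in the frame of seat between -0.01 and 0.004 m and y of round_seal in the frame of seat between -0.01 and 0.01 m and z of round_seal in the frame of seat between -0.004 and 0.005 m and angle between the z axis of round_seal and the z axis of seat, either way round below 0.1 rad and angle between round_seal's own z axis and vertical below 0.6 rad and contact force between round_seal and the fingers below 0.1 N), for 0.3 s.
At the end, for the whole second after the job is handed in: Round seal released on the seat, face up, flat on the slope (0.1 rad), within 10 mm of centre and of the lip. Signet held still by the fingers alone, its engraved face 200 mm from the lens and on its axis (15 mm each way), facing it squarely (0.14 rad) (all of step 1 and x of engraved_face in the frame of lens between -0.215 and -0.185 m and y of engraved_face in the frame of lens between -0.015 and 0.015 m and z of engraved_face in the frame of lens between -0.015 and 0.015 m and angle between the x axis of signet and the x axis of lens, either way round below 0.14 rad and x of handle_end in the frame of lens below -0.25 m and height (world z) of signet above 0.08 m and contact force between signet and the fingers above 1 N and linear speed of signet below 0.02 m/s and angular speed of signet below 0.15 rad/s and contact force between signet and seat below 0.1 N and contact force between signet and round_seal below 0.1 N and contact force between signet and cabinet below 0.1 N); the arm keeps its last pose, push and grip.
It fails at once if the oval seal is moved by more than 20 mm (distance of oval_seal from where it was at the start of the episode above 0.02 m).
It fails at once if the jar is moved by more than 20 mm (distance of jar from where it was at the start of the episode above 0.02 m).
It fails at once if the burnisher is moved by more than 20 mm (distance of burnisher from where it was at the start of the episode above 0.02 m).
It fails at once if the camera is moved by more than 10 mm (distance of lens from where it was at the start of the episode above 0.01 m).
It fails at once if the drawer is moved by more than 30 mm (distance of drawer_front from where it was at the start of the episode above 0.03 m).
It also fails if it takes over 54 s, if anything falls off the work surface, if the arm or the gripper's body presses on something with over 40 N, if the wrist force passes 120 N, or if a joint passes its speed limit or range.

## Working session

There is one attempt and no reset: what is moved stays moved. The work goes in short steps, Python scripts to look and compute and a tool call to move; the robot and the scene stay as the last step left them, time stands still between calls to the robot, and variables do not carry over. Pictures are saved under pics/ and viewed, at most 10 in all, crops included, and the job is handed in when it is done.

Besides the shell and the picture viewer there is one more tool, called after "Call:" by a JSON object that holds its "method" and its "body". jog_arm: Moves the arm, as the interface text tells. Its arguments: {"type":"object","properties":{"deltas":{"type":"array"},"force":{"type":"number"}},"required":["deltas"]}

```bash
ls; mkdir -p pics; cat > h.py <<'E'
import numpy as np, cv2
from scipy.spatial.transform import Rotation as R
from cell import state,get_image,close_job
def cam(im):
    o=np.array(im["orientation"],float)
    M=o if o.shape==(3,3) else (R.from_rotvec(o).as_matrix() if o.size==3 else R.from_quat(o).as_matrix())
    return np.array(im["camera_matrix"]),np.array(im["origin"]),M
def ray(im,px):
    K,o,M=cam(im); return o,M@np.linalg.solve(K,[px[0],px[1],1.])
def onz(im,px,z):
    o,d=ray(im,px); return o+d*(z-o[2])/d[2]
def proj(im,P):
    K,o,M=cam(im); c=K@(M.T@(np.array(P)-o)); return c[:2]/c[2]
def tri(a,pa,b,pb):
    o1,d1=ray(a,pa);o2,d2=ray(b,pb)
    s=np.linalg.lstsq(np.c_[d1,-d2],o2-o1,rcond=None)[0]
    p,q=o1+d1*s[0],o2+d2*s[1]; return (p+q)/2,np.linalg.norm(p-q)
def save(name,f,box=None,k=1):
    f=f[...,::-1]
    if box: f=f[box[1]:box[3],box[0]:box[2]]
    cv2.imwrite("pics/"+name,cv2.resize(f,None,fx=k,fy=k,interpolation=cv2.INTER_CUBIC))
E
python3 - <<'E'
from h import *
import pickle
s=get_image("side");t=get_image("top");pickle.dump((s,t),open("im0.pkl","wb"))
for i in(s,t):print(i["camera_matrix"],i["origin"],i["orientation"])
save("s0.png",s["frame"],k=1.5);save("t0.png",t["frame"],k=1.5)
print(state())
E
```

```text
pics
[[457.89677164   0.         253.29320917]
 [  0.         457.89677164 194.93047707]
 [  0.           0.           1.        ]] [0.21129724 0.78820216 0.85583941] [-0.54612771  2.60146111 -1.3217048 ]
[[417.68392269   0.         245.97847371]
 [  0.         417.68392269 186.25504432]
 [  0.           0.           1.        ]] [ 0.48672824 -0.06917534  1.17829195] [-2.16052978  2.21501847 -0.12936564]
{'t': 0.1, 'qpos': array([-1.28658951e+00,  3.51153617e-01,  1.65236059e+00,  1.68902420e-05,
        1.13909447e+00, -8.45850536e-02]), 'qvel': array([-0.00082757, -0.00091475, -0.00251183, -0.00180313, -0.0003578 ,
       -0.00020861]), 'tau': array([ 6.90090874e-04, -5.06831646e+01, -2.91874963e+01, -9.71339318e-05,
        2.66347328e-03,  1.47011800e-06]), 'tool_pos': array([ 0.19821461, -0.51269844,  0.20752782]), 'tcp_rot': array([-3.08734053e+00, -5.75823069e-01,  1.35014207e-04]), 'wrist_force': array([ 0.95156729, -0.33056195,  0.28258951]), 'ft_torque': array([-0.04654347,  0.05067194,  0.03291301]), 'finger_force': 0.0, 'gripper_width': 0.08573778524322764}
```

View pics/s0.png

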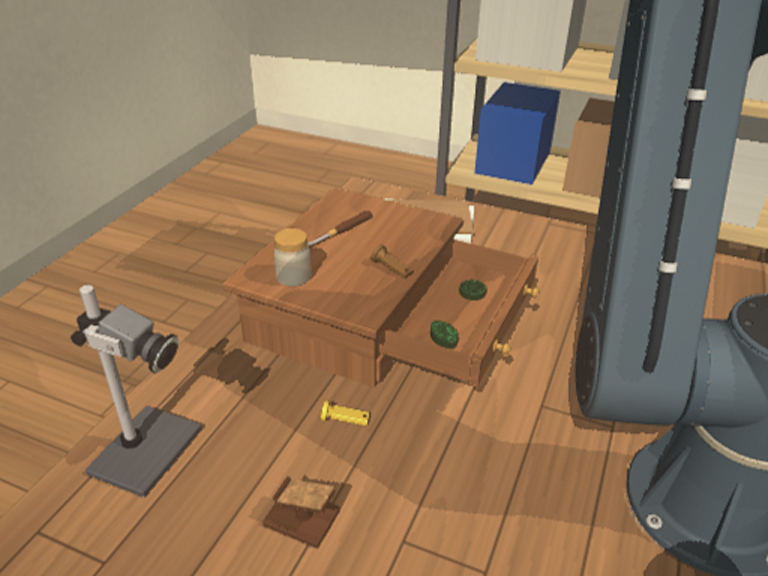

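View pics/t0.png

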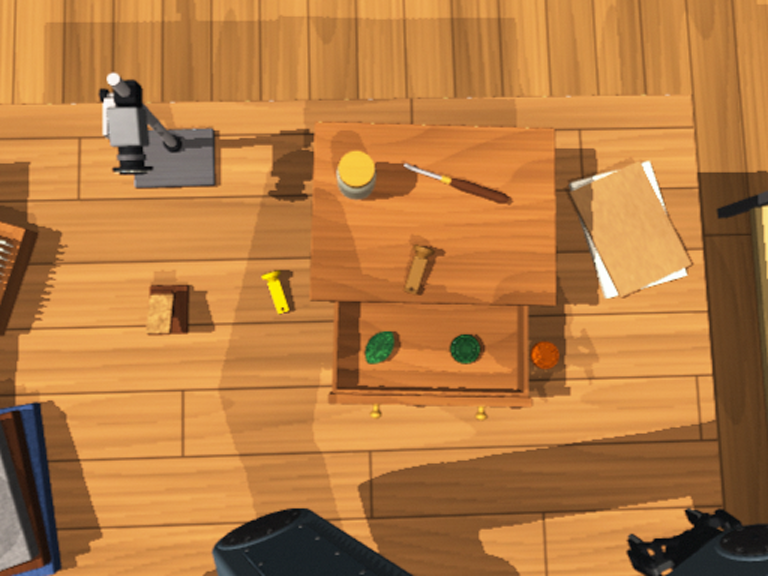

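Candidates, top picture px: round green seal (466,349), pointed-oval green (380,348), orange look-alike outside the drawer (545,355). Signets: bronze on the shelf (420,268), yellow on the worktop (277,292). I choose the round green seal and the bronze signet, and check both in close crops.

```bash
python3 - <<'E'
from h import *
import pickle
s,t=pickle.load(open("im0.pkl","rb"))
a=t["frame"]
def up(f,b,k): return cv2.resize(f[b[1]:b[3],b[0]:b[2]],None,fx=k,fy=k,interpolation=cv2.INTER_CUBIC)
# top mosaic: signet+drawer (k=5), rest(k=5)
A=up(t["frame"],(210,150,370,280),5)  # 800x650
cv2.imwrite("pics/c1.png",A[:600,:,::-1])
L=up(t["frame"],(60,40,130,115),5)   #350x375
M=up(t["frame"],(90,180,135,230),8)  #360x400
N=up(s["frame"],(45,185,135,255),4) 
c=np.zeros((600,800,3),np.uint8)
P=up(t["frame"],(62,45,122,125),5) #300x400
c[:400,:300]=P; Q=up(t["frame"],(92,182,132,227),5); c[:225,310:510]=Q
S1=up(s["frame"],(45,185,125,255),3.5); c[405-50:355+245,310:590]=S1
S2=up(s["frame"],(170,310,240,370),4); c[100:340,520:800]=S2
cv2.imwrite("pics/c2.png",c[...,::-1])
E
```

```text
(no output)
```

View pics/c1.png

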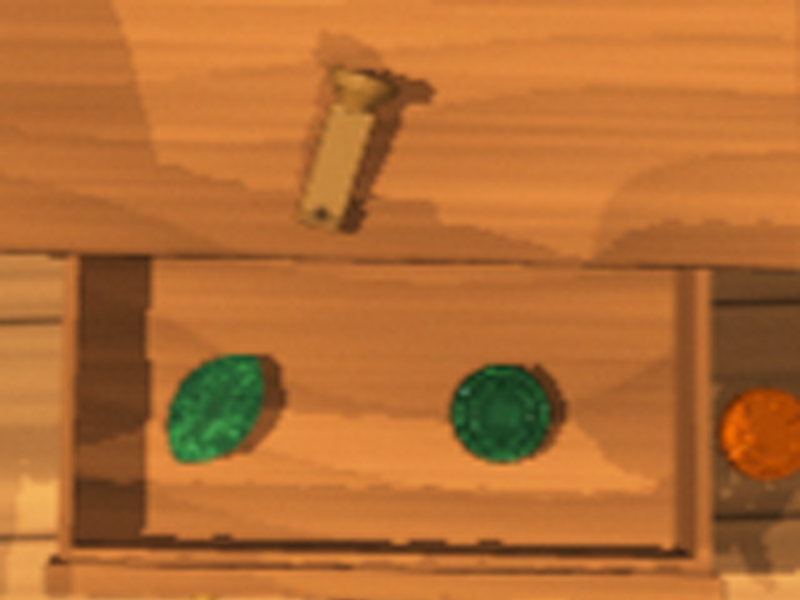

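View pics/c2.png

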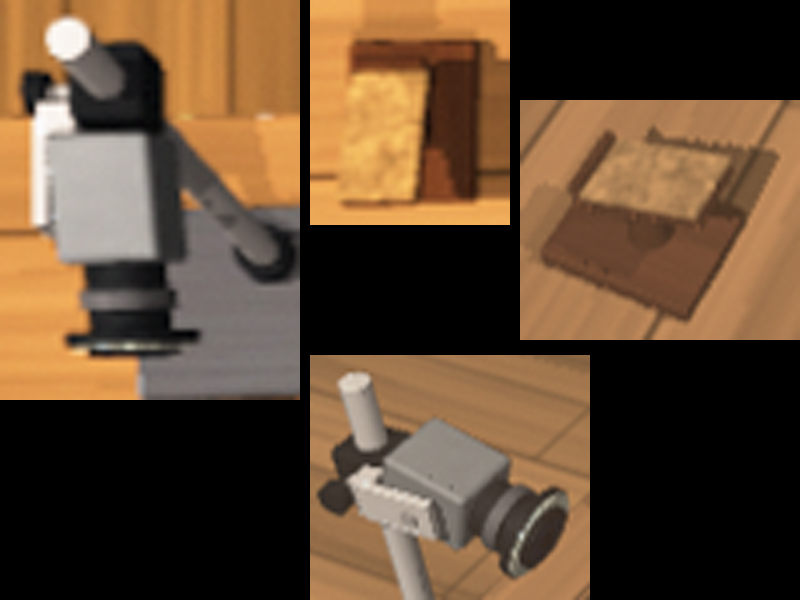

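The crops confirm both choices: the round seal is a disc at crop (500,413), and the signet die is at (365,88) with its handle end at (318,215). The cork seat is at c2 (382,135), its lip is towards the camera, and the lens ring is at c2 (133,343) in top and (535,533) in side. One closer look for lens slant and signet.

```bash
python3 - <<'E'
from h import *
import pickle
s,t=pickle.load(open("im0.pkl","rb"))
def up(im,b,k):
    f=cv2.resize(im["frame"][b[1]:b[3],b[0]:b[2]],None,fx=k,fy=k,interpolation=cv2.INTER_CUBIC)
    for i in range(b[0],b[2]):
        if i%10==0: cv2.line(f,(int((i-b[0]+.5)*k),0),(int((i-b[0]+.5)*k),5),(255,0,0),1)
    return f
c=np.zeros((600,800,3),np.uint8)
def put(f,x,y): c[y:y+f.shape[0],x:x+f.shape[1]]=f
put(up(s,(90,215,123,255),10),0,0)     # 330x400
put(up(t,(70,70,107,120),8),340,0)    #296x400
put(up(s,(243,160,278,187),8),0,410)    #280x216->crop
E
python3 - <<'E'
import sys; sys.path.insert(0,'.')
from h import *
import pickle
s,t=pickle.load(open("im0.pkl","rb"))
def up(im,b,k): return cv2.resize(im["frame"][b[1]:b[3],b[0]:b[2]],None,fx=k,fy=k,interpolation=cv2.INTER_CUBIC)
c=np.zeros((600,800,3),np.uint8)
def put(f,x,y): c[y:y+f.shape[0],x:x+f.shape[1]]=f
put(up(s,(90,215,123,255),10),0,0)
put(up(t,(70,70,107,120),8),340,0)
put(up(s,(243,162,278,185),8),0,410)
put(up(s,(180,315,232,365),6)[:190],300,410)
put(up(t,(95,186,128,226),5),640,0)
cv2.imwrite("pics/c3.png",c[...,::-1])
E
```

```text
Traceback (most recent call last):
ValueError: could not broadcast input array from shape (216,280,3) into shape (190,280,3)
Traceback (most recent call last):
ValueError: could not broadcast input array from shape (200,165,3) into shape (200,160,3)
```

```bash
python3 - <<'E'
from h import *
import pickle
s,t=pickle.load(open("im0.pkl","rb"))
def up(im,b,k): return cv2.resize(im["frame"][b[1]:b[3],b[0]:b[2]],None,fx=k,fy=k,interpolation=cv2.INTER_CUBIC)
c=np.zeros((600,800,3),np.uint8)
def put(f,x,y):
    g=c[y:y+f.shape[0],x:x+f.shape[1]]; g[:]=f[:g.shape[0],:g.shape[1]]
put(up(s,(90,215,123,255),10),0,0)
put(up(t,(70,70,107,120),8),340,0)
put(up(s,(243,162,278,185),8),0,410)
put(up(s,(180,315,232,365),6),300,410)
put(up(t,(95,186,128,226),5),640,0)
cv2.imwrite("pics/c3.png",c[...,::-1])
E
```

```text
(no output)
```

View pics/c3.png

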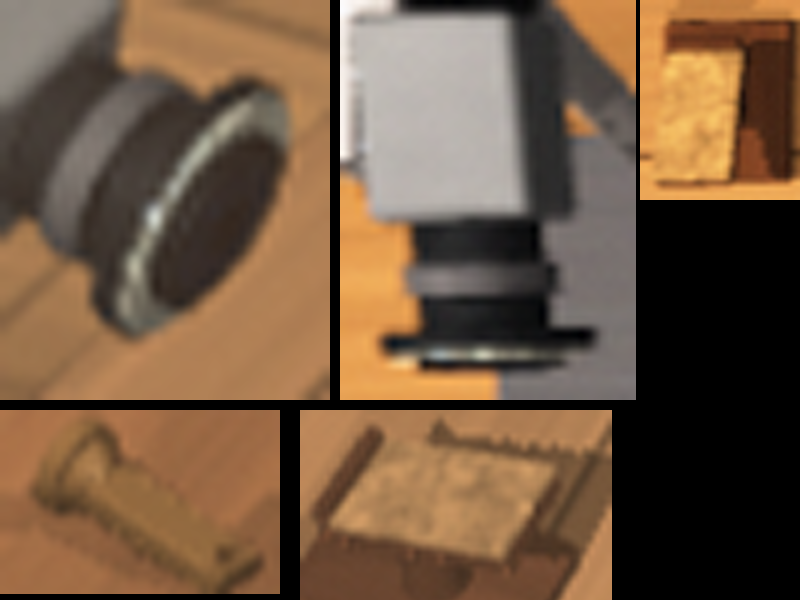

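```bash
cat > fit.py <<'E'
from h import *
import pickle
from scipy.optimize import least_squares
s,t=pickle.load(open("im0.pkl","rb"))
def src(P,off,org,k): return (np.array(P,float)-off+.5)/k-.5+org
c1=lambda *P: src(P,(0,0),(210,150),5)
seal=onz(t,c1((500,413))[0],.089)
he=onz(t,c1((318.5,225))[0],.160); jo=onz(t,c1((352,112))[0],.171)
print("seal",seal,"handle end",he,"joint",jo,"yaw",np.arctan2(*(jo-he)[[1,0]]),np.linalg.norm((jo-he)[:2]))
print("oval",onz(t,c1((217,408))[0],.089),"drawer R/L",onz(t,c1((690,550))[0],.118),onz(t,c1((72,550))[0],.118),"front",onz(t,c1((385,565))[0],.124),"shelf edge",onz(t,c1((318,255))[0],.148),"panel inner",onz(t,c1((385,548))[0],.12))
sd=src([(29,60) if 0 else (70,455),(240,560)],(0,410),(243,162),8)
# signet check by triangulating handle end top & neck
S=src([(385,438),(558,463),(505,562),(328,527)],(300,410),(180,315),6)
T=src([(668,50),(658,182),(735,182),(743,50)],(640,0),(95,186),5)
L=np.array([(26,20,0),(-46,20,0),(-46,-20,0),(26,-20,0)])/1000.
# side camera sits at +y: match order by projection
def seatW(p):
    Rm=R.from_euler('z',p[2])*R.from_euler('y',.30); return Rm,lambda X:Rm.apply(X)+[p[0],p[1],.06]
def rs(p):
    W=seatW(p)[1](L); r=[]
    for q,w in zip(T,W): r+=list(proj(t,w)-q)
    # side: (385,438) far lip, (558,463) far top, (505,562) near top,(328,527) near lip
    for q,w in zip(S,W[[3,2,1,0]]): r+=list(proj(s,w)-q)
    return r
f=least_squares(rs,[.55,.35,0]);print("seat",f.x,"res",np.round(f.fun,1))
a=np.linspace(0,2*np.pi,200)
CS=src([(145,235),(178,175),(215,120),(255,90),(290,125),(280,165),(255,220),(215,275),(170,320),(135,337),(120,310)],(0,0),(90,215),10)
CT=src([(388,356),(430,366),(488,370),(565,360),(594,345)],(340,0),(70,70),8)
def rl(p,full=False):
    Rm=R.from_euler('zy',[p[3],-p[4]])
    C=Rm.apply(np.c_[0*a,np.cos(a),np.sin(a)]*.029)+p[:3]
    r=[]
    for im,Q in((s,CS),(t,CT)):
        U=np.array([proj(im,c) for c in C]); cen=proj(im,p[:3])
        for q in Q:
            ang=np.arctan2(*(q-cen)[::-1]); 
            r.append(np.min(np.linalg.norm(U-q,axis=1)))
    return r
p0,_=tri(s,src([(205,212)],(0,0),(90,215),10)[0],t,src([(490,350)],(340,0),(70,70),8)[0]);print("lens tri",p0,_)
for sl in(.15,.22,.3):
    f=least_squares(rl,[*p0,0,sl],diff_step=1e-4);print("lens",f.x,f.cost,np.round(f.fun,1))
E
python3 fit.py
```

```text
seal [ 0.46139209 -0.26298523  0.089     ] handle end [ 0.55688698 -0.16477137  0.16      ] joint [ 0.61087244 -0.18185289  0.171     ] yaw -0.3064426671885012 0.056623389114227374
oval [ 0.46789316 -0.11560506  0.089     ] drawer R/L [ 0.39075153 -0.35143323  0.118     ] [ 0.399572   -0.03969967  0.118     ] front [ 0.38823144 -0.19600028  0.124     ] shelf edge [ 0.5428466  -0.16517301  0.148     ] panel inner [ 0.39628678 -0.19677634  0.12      ]
seat [0.54754179 0.26962875 0.00912563] res [-0.1  0.3 -0.6 -0.4 -0.6 -1.  -0.1 -0.2  0.5  0.5  0.1  0.4  0.2 -1.2
  0.7 -0.1]
lens tri [0.7477107  0.25879404 0.2369912 ] 0.0009366899774470618
lens [0.74493847 0.26002586 0.23997209 0.05881233 0.26850055] 4.346153018044037 [0.1 0.4 0.2 0.5 0.3 0.3 0.4 0.9 1.  0.2 0.7 0.6 0.7 1.6 1.2 0.8]
lens [0.7446271  0.26039967 0.24041514 0.06077167 0.26863341] 4.325645311885167 [0.1 0.4 0.2 0.6 0.2 0.3 0.4 0.9 1.  0.1 0.7 0.7 0.6 1.6 1.1 1. ]
lens [0.7448622  0.25986565 0.24057392 0.02132492 0.34408325] 2.02629773790449 [0.1 0.2 0.7 0.3 0.7 0.3 0.2 0.2 0.2 0.5 0.2 0.2 0.2 1.1 0.7 0.8]
```

```bash
cat > f2.py <<'E'
from fit import *
print("----")
BT=src([(357,14),(510,12),(525,215),(375,217)],(340,0),(70,70),8)
BS=src([(385,458),(437,418),(510,463),(462,498)],(310,355),(45,185),3.5)
C=[]
for p,q in zip(BS,BT): 
    x,e=tri(s,p,t,q);C.append(x);print(np.round(x,4),round(e,4))
C=np.array(C); 
for b,f_ in((0,3),(1,2)):
    d=C[f_]-C[b];d=-d;print("yaw",np.arctan2(d[1],d[0]),"slant",np.arctan2(d[2],np.hypot(d[0],d[1])),np.linalg.norm(d))
# joint box fit: top plane of box, yaw, slant, width 46, length l
def rb(p):
    Rm=R.from_euler('zy',[p[3],-p[4]]);l=p[5]
    X=Rm.apply([(l,.023,0),(l,-.023,0),(0,-.023,0),(0,.023,0)])+p[:3]
    return np.concatenate([[proj(s,x)-q for x,q in zip(X,BS)],[proj(t,x)-q for x,q in zip(X,BT)]]).ravel()
g=least_squares(rb,[.78,.26,.28,0,.2,.05]);print("box",g.x,np.round(g.fun,1))
Rb=R.from_euler('zy',[g.x[3],-g.x[4]]);print("lens in box",Rb.inv().apply(p0-g.x[:3]),Rb.inv().apply(np.array([.7448,.26,.2403])-g.x[:3]))
# side-view check: predicted signet/seal positions in c3 side crop
k=lambda P:(proj(s,P)-[243,162]+.5)*8+[0,410]
print("side: handle end",k(he),"joint",k(jo));print("seal side px*1.5",proj(s,seal)*1.5)
E
python3 f2.py | sed -n '/----/,$p'
```

```text
----
[0.8294 0.2797 0.2818] 0.0002
[0.8286 0.2379 0.2819] 0.0012
[0.7775 0.2394 0.2656] 0.0003
[0.7772 0.2794 0.2696] 0.0019
yaw 0.005633065458803232 slant 0.22987105439825786 0.05361862288969454
yaw -0.028630925300331796 slant 0.3081814667883098 0.053643311501935756
box [ 0.7774994   0.25921549  0.26747213 -0.00729868  0.27166395  0.05342987] [-0.6  0.6  0.3 -0.6  1.  -1.5 -0.4  1.7 -1.   0.1  1.1  0.2  1.1 -0.3
 -1.2 -0.3]
lens in box [-0.03687125 -0.00069058 -0.02136972] [-0.03879609  0.00050137 -0.01740122]
side: handle end [243.22094406 566.6849644 ] joint [115.43753721 477.30887948]
seal side px*1.5 [473.24844124 287.36579797]
```

Call:
{"method": "jog_arm", "body": {"deltas": [[[1, 0.097, 0.0925, 0, -0.41], [1, 0.097, 0.0925, 0, -0.41], [1, 0.097, 0.0925, 0, -0.41], [1, 0.097, 0.0925, 0, -0.41], [1, 0.097, 0.0925, 0, -0.41], [1, 0.097, 0.0925, 0, -0.41], [1, 0.097, 0.0925, 0, -0.41], [1, 0.097, 0.0925, 0, -0.41], [1, 0.1, 0.093, -0.1, -0.41], [1, 0, 0, -0.1, 0]]], "force": 30}}

```text
t: 1.1
tool_pos: [0.4634, -0.2609, 0.148]
tcp_rot: [3.141, 0.003, 0.003]
wrist_force: [-0.5, -0.3, 0.4]
gripper_width: 0.0852
finger_force: 0.0
```

Call:
{"method": "jog_arm", "body": {"deltas": [[[1, -0.006, -0.007, -0.05, 0], [1, 0, 0, -0.06, 0], [1, 0, 0, -0.06, 0], [1, 0, 0, 0, 0]]]}}

```text
t: 1.5
tool_pos: [0.4576, -0.2648, 0.0953]
tcp_rot: [-3.139, 0.0, 0.005]
wrist_force: [-0.9, 1.0, -0.1]
gripper_width: 0.0854
finger_force: 0.0
```

```bash
python3 - <<'E'
from h import *
s=get_image("side");t=get_image("top")
def up(im,b,k): return cv2.resize(im["frame"][b[1]:b[3],b[0]:b[2]],None,fx=k,fy=k,interpolation=cv2.INTER_CUBIC)
c=np.hstack([up(s,(280,150,360,250),5),up(t,(270,190,350,290),5)])
cv2.imwrite("pics/g1.png",c[...,::-1])
E
```

```text
(no output)
```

View pics/g1.png

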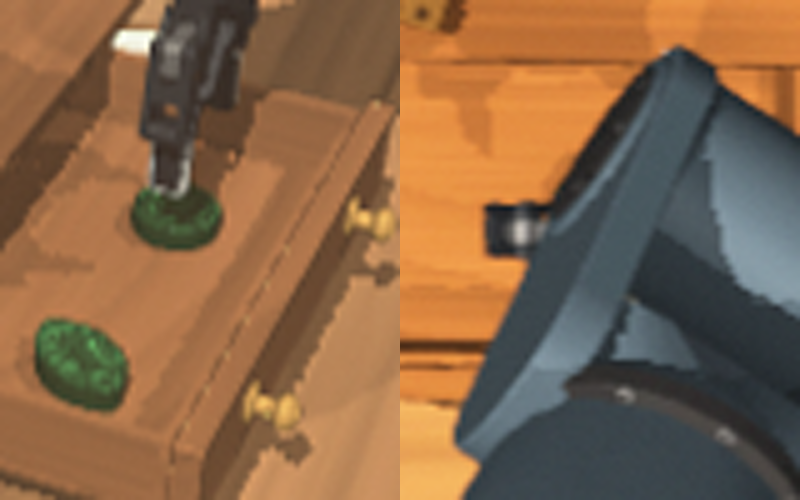

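Side view: the near finger tip at (172,190) stands over the round seal at (177,208) with room all round; the oval is clear at (82,362). Going down and closing.

Call:
{"method": "jog_arm", "body": {"deltas": [[[1, 0.012, 0.006, -0.035, 0], [1, 0, 0, -0.037, 0], [1, 0, 0, 0, 0], [0.3, 0, 0, 0, 0], [0.3, 0, 0, 0, 0], [0.3, 0, 0, 0, 0], [0.3, 0, 0, 0, 0], [0.3, 0, 0, 0, 0]]], "force": 30}}

```text
t: 2.4
tool_pos: [0.4625, -0.2639, 0.076]
tcp_rot: [3.141, -0.0, 0.0]
wrist_force: [-0.1, -0.7, -0.0]
gripper_width: 0.0255
finger_force: 0.0
```

```bash
python3 - <<'E'
from h import *
s=get_image("side");t=get_image("top")
print(state()["tool_pos"],state()["wrist_force"])
def up(im,b,k): return cv2.resize(im["frame"][b[1]:b[3],b[0]:b[2]],None,fx=k,fy=k,interpolation=cv2.INTER_CUBIC)
c=np.hstack([up(s,(290,165,340,225),8),up(t,(270,200,320,260),8)])
cv2.imwrite("pics/g2.png",c[...,::-1])
E
```

```text
[ 0.46246331 -0.26384556  0.07594686] [-0.2973049  -0.37726254 -0.10911573]
```

View pics/g2.png

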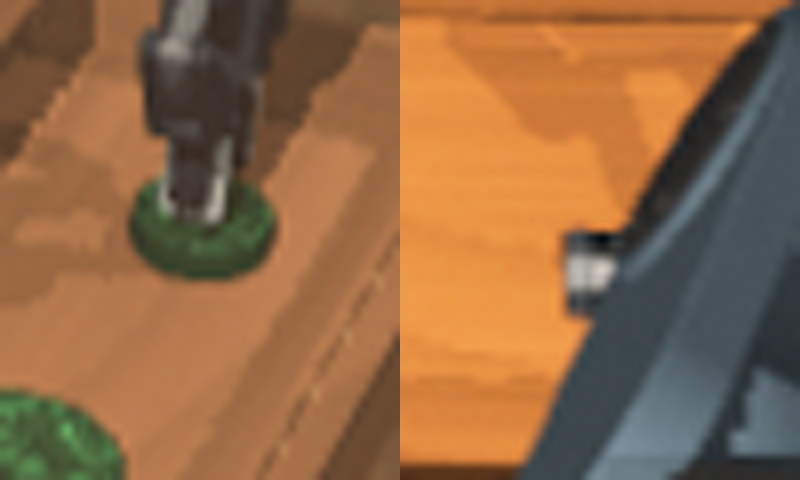

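```bash
python3 - <<'E'
from h import *
s=get_image("side")
for px in((162,215),(195,222),(225,222)):
    o,d=ray(s,((px[0]+.5)/8-.5+290,(px[1]+.5)/8-.5+165)); 
    for y in(-.251,-.245): print(px,o+d*(y-o[1])/d[1])
for z in(.075,.089):
    c=np.array([proj(s,(.4614+.026*np.cos(a),-.263+.026*np.sin(a),z)) for a in np.linspace(0,6.28,60)])
    print(z,(c.min(0)-[290,165])*8,(c.max(0)-[290,165])*8)
E
```

```text
(162, 215) [ 0.47500018 -0.251       0.09333835]
(162, 215) [ 0.47347765 -0.245       0.09774078]
(195, 222) [ 0.46279282 -0.251       0.09389954]
(195, 222) [ 0.46134077 -0.245       0.09829872]
(225, 222) [ 0.45202956 -0.251       0.09711181]
(225, 222) [ 0.45063965 -0.245       0.10149245]
0.075 [128.07070344 202.005586  ] [272.95770543 287.45065078]
0.089 [131.1870252  170.77812466] [277.00066628 255.75830116]
```

```bash
python3 - <<'E'
from h import *
s=get_image("side")
for px in((155,185),(172,196),(188,190)):
    o,d=ray(s,((px[0]+.5)/5-.5+280,(px[1]+.5)/5-.5+150)); 
    for y in(-.222,-.212): print(px,o+d*(y-o[1])/d[1])
E
```

```text
(155, 185) [ 0.46685283 -0.222       0.13126044]
(155, 185) [ 0.46432308 -0.212       0.13843305]
(172, 196) [ 0.45669017 -0.222       0.12681514]
(172, 196) [ 0.45426102 -0.212       0.13403176]
(188, 190) [ 0.4481842  -0.222       0.13334514]
(188, 190) [ 0.44583925 -0.212       0.14049712]
```

Call:
{"method": "jog_arm", "body": {"deltas": [[[1, -0.003, 0.003, 0, 0], [1, 0, 0, 0, 0], [1, 0, 0, 0, 0], [1, 0, 0, 0, 0], [1, 0, 0, 0, 0], [1, 0, 0, 0, 0], [1, 0, 0, -0.02, 0], [1, 0, 0, 0, 0]]]}}

```text
t: 3.4
tool_pos: [0.4611, -0.2627, 0.069]
tcp_rot: [-3.141, 0.0, 0.002]
wrist_force: [-0.9, 0.7, -0.3]
gripper_width: 0.0854
finger_force: 0.0
```

Call:
{"method": "jog_arm", "body": {"deltas": [[[1, 0, 0, -0.02, 0], [1, 0, 0, -0.02, 0], [1, 0, 0, 0, 0], [0.4, 0, 0, 0, 0], [0.4, 0, 0, 0, 0], [0.4, 0, 0, 0, 0], [0.4, 0, 0, 0, 0]]], "force": 30}}

```text
t: 4.1
tool_pos: [0.4617, -0.263, 0.0584]
tcp_rot: [3.141, -0.0, 0.001]
wrist_force: [-2.0, 1.0, 4.5]
gripper_width: 0.0498
finger_force: 30.2
```

Call:
{"method": "jog_arm", "body": {"deltas": [[[0.4, 0, 0, 0.03, 0], [0.4, 0, 0, 0.1, 0], [0.4, 0, 0, 0.13, 0], [0.4, 0, 0, 0.13, 0], [0.4, 0, 0, 0.13, 0], [0.4, 0, 0, 0.13, 0], [0.4, 0, 0, 0, 0]]]}}

```text
t: 4.8
tool_pos: [0.4632, -0.2641, 0.2587]
tcp_rot: [3.136, -0.0, 0.012]
wrist_force: [0.5, -0.4, -0.9]
gripper_width: 0.0498
finger_force: 31.3
```

```bash
python3 - <<'E'
from h import *
s=get_image("side");print(state()["tool_pos"],state()["gripper_width"],state()["finger_force"])
p=proj(s,state()["tool_pos"]+[0,0,.025]);x,y=int(p[0]),int(p[1]);print(x,y)
save("g3.png",s["frame"],(x-40,y-30,x+40,y+30),8)
E
```

```text
[ 0.46231885 -0.2634503   0.25566223] 0.050065779833691385 31.322686672210693
321 132
```

View pics/g3.png

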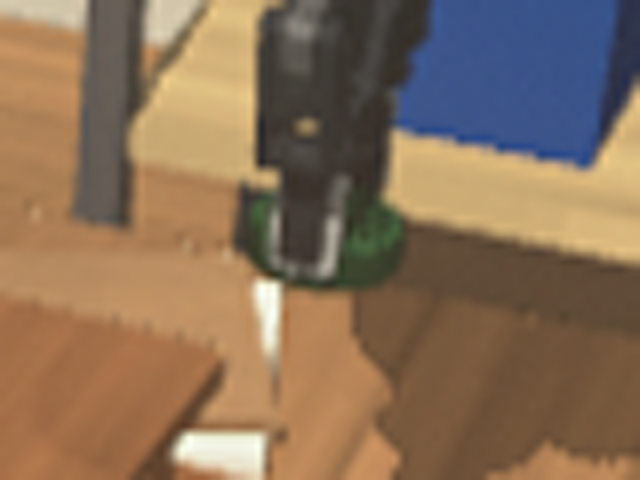

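```bash
python3 - <<'E'
from h import *
from scipy.optimize import least_squares
s=get_image("side");tp=state()["tool_pos"];print(tp)
a=np.linspace(0,6.28,90)
def b(p):
    c=np.array([proj(s,(p[0]+.026*np.cos(t),tp[1]+.026*np.sin(t),p[1]+h)) for t in a for h in(0,.014)])
    c=(c-[281,102]+.5)*8-.5
    return c.min(0)[0],c.max(0)[0],c.max(0)[1]
f=least_squares(lambda p:np.array(b(p))-[246,406,291],[.46,.27],diff_step=1e-4);print(f.x,f.fun, f.x-tp[[0,2]])
E
```

```text
[ 0.46157575 -0.26294769  0.25361852]
[0.46447062 0.27761176] [-2.12954651  2.06226764  0.0575091 ] [0.00289487 0.02399324]
```

Call:
{"method": "jog_arm", "body": {"deltas": [[[0.4, 0.01, 0.08, 0, 0], [0.4, 0.023, 0.148, 0, 0], [0.4, 0.023, 0.148, 0, 0], [0.4, 0.023, 0.148, 0, 0], [0.4, 0.023, 0.148, 0, 0], [0.4, 0.023, 0.148, 0, 0], [0.4, 0.023, 0.148, 0, 0], [0.4, 0.023, 0.148, 0, 0], [0.4, 0.023, 0.148, 0, 0], [0.4, 0.023, 0.148, 0, 0]]]}}

```text
t: 5.9
tool_pos: [0.5259, 0.1625, 0.2514]
tcp_rot: [3.141, -0.0, -0.004]
wrist_force: [0.5, -1.3, 0.4]
gripper_width: 0.0499
finger_force: 31.3
```

Call:
{"method": "jog_arm", "body": {"deltas": [[[0.4, 0.023, 0.148, 0, 0], [0.4, 0.023, 0.148, 0, 0], [0.4, 0.01, 0.07, 0, 0], [0.4, 0, 0, -0.1, 0], [0.4, 0, 0, -0.1, 0], [0.4, 0, 0, -0.1, 0], [0.4, 0, 0, -0.1, 0], [0.4, 0, 0, 0, 0], [0.4, 0, 0, 0, 0]]]}}

```text
t: 6.8
tool_pos: [0.5431, 0.2703, 0.1325]
tcp_rot: [3.141, -0.0, -0.003]
wrist_force: [-0.1, 0.7, 0.4]
gripper_width: 0.05
finger_force: 31.4
```

Call:
{"method": "jog_arm", "body": {"deltas": [[[0.4, 0.003, 0, -0.09, 0], [0.4, 0, 0, -0.08, 0], [0.4, 0, 0, 0, 0], [0.4, 0, 0, 0, 0]]]}}

```text
t: 7.2
tool_pos: [0.545, 0.2708, 0.0834]
tcp_rot: [-3.141, 0.0, -0.002]
wrist_force: [-0.0, 0.7, -0.2]
gripper_width: 0.0494
finger_force: 31.4
```

```bash
cat > sealfit.py <<'E'
from h import *
from scipy.optimize import least_squares
import sys
s=get_image("side");tp=state()["tool_pos"];print(tp)
p=proj(s,tp+[0,0,.025]);x,y=int(p[0])-40,int(p[1])-32
f=s["frame"][y:y+60,x:x+80].astype(int); m=(f[...,1]>f[...,0]*1.25)&(f[...,1]>f[...,2]+6)
v,u=np.where(m);print(m.sum(),"bounds",u.min()+x,u.max()+x,v.min()+y,v.max()+y)
a=np.linspace(0,6.28,90)
def b(q):
    c=np.array([proj(s,(q[0]+.026*np.cos(t),tp[1]+.026*np.sin(t),q[1]+h)) for t in a for h in(0,.014)])
    return np.r_[c.min(0)[0],c.max(0)]
r=least_squares(lambda q:b(q)-[u.min()+x-.5,u.max()+x+.5,v.max()+y+.5],[tp[0],tp[2]+.02],diff_step=1e-4);print(r.x,r.fun,r.x-tp[[0,2]])
save(sys.argv[1],s["frame"],(x-10,y-10,x+90,y+65),8)
E
python3 sealfit.py g4.png
```

```text
[0.54533204 0.27086397 0.08388636]
47 bounds 191 210 306 321
[0.54084269 0.11952837] [-3.26304506  3.16878282  0.17952854] [-0.00448935  0.03564201]
```

View pics/g4.png

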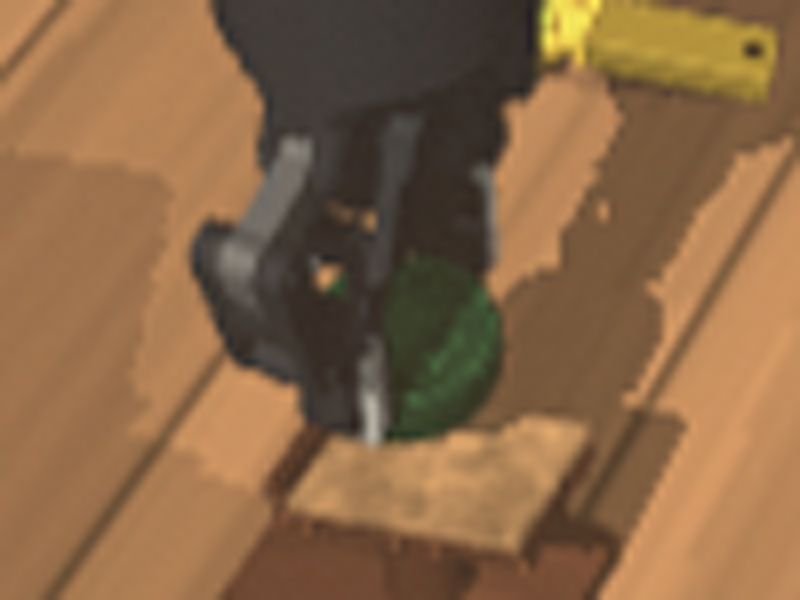

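The seal has turned in the grip about the pad axis: its outline now shows as a tilted disc at crop (440,345). I fit its tilt before going on.

```bash
cat > tilt.py <<'E'
from h import *
from scipy.optimize import least_squares
s=get_image("side");tp=state()["tool_pos"]
p=proj(s,np.array([0.54533,.27086,.08389])+[0,0,.025]);x,y=int(p[0])-50,int(p[1])-42
Q=(np.array([(395,265),(430,256),(465,270),(490,300),(502,340),(490,385),(460,425),(430,438),(395,440)])+.5)/8-.5+[x,y]
a=np.linspace(0,2*np.pi,60)
def hull(q):
    Rm=R.from_euler('y',q[2])
    X=np.concatenate([np.c_[.026*np.cos(a),.026*np.sin(a),0*a+h] for h in(-.007,.007)])
    X=Rm.apply(X)+[q[0],tp[1],q[1]]
    return cv2.convexHull(np.array([proj(s,k) for k in X],np.float32))
def res(q): 
    h=hull(q); return [cv2.pointPolygonTest(h,(float(u),float(v)),True) for u,v in Q]
for th in np.arange(-1.5,1.6,.3):
    f=least_squares(res,[tp[0],tp[2]+.025,th],diff_step=1e-3);print(round(th,1),f.x,f.x[:2]-tp[[0,2]],round(f.cost,2))
i=s["frame"];print(tp,x,y)
for v in range(y+30,y+58): print(v,' '.join("%3d/%3d"%(i[v,u,1],i[v,u,0]) for u in range(x+46,x+66)))
E
python3 tilt.py
```

```text
-1.5 [ 0.54016313  0.10866921 -1.50234176] [-0.00517732  0.02474193] 8.38
-1.2 [ 0.54668483  0.10793652 -0.90270953] [0.00134438 0.02400925] 9.41
-0.9 [ 0.54668521  0.10794647 -0.90330675] [0.00134477 0.0240192 ] 9.41
-0.6 [0.54729802 0.10593753 0.27689908] [0.00195757 0.02201025] 0.82
-0.3 [0.54729844 0.10593757 0.27683214] [0.001958   0.02201029] 0.82
0.0 [5.48443542e-01 1.06645366e-01 2.22044605e-16] [0.00310309 0.02271809] 2.82
0.3 [0.54729727 0.10593636 0.27727298] [0.00195683 0.02200908] 0.82
0.6 [0.5472992  0.10593845 0.27665751] [0.00195875 0.02201118] 0.82
0.9 [0.54730059 0.10593894 0.27643048] [0.00196014 0.02201167] 0.82
1.2 [0.54014921 0.10860345 1.63428733] [-0.00519124  0.02467617] 8.41
1.5 [0.54015002 0.10860118 1.63426652] [-0.00519042  0.0246739 ] 8.41
[0.54534045 0.27091965 0.08392728] 149 271
301  67/ 73  68/ 73  65/ 71  42/ 53  45/ 55  47/ 57  46/ 56  46/ 56  46/ 56  45/ 56  47/ 58  47/ 57  47/ 57  43/ 54  61/ 67 105/117 124/162 133/185 134/187 134/188
302  70/ 75  68/ 73  62/ 69  44/ 55  49/ 59  59/ 69  47/ 53  46/ 54  45/ 54  44/ 56  45/ 55  46/ 57  45/ 57  43/ 
[... 3614 characters left out ...]
/116  90/118 123/163 150/200 154/206 154/205
325 171/174 100/101  59/ 48  64/ 51  63/ 50  65/ 54  75/ 70  72/ 71  88/107 125/166 137/182 147/197 143/192 138/184 125/167 119/157 140/186 146/196 145/195 141/189
326 147/175 116/150 105/130 103/127 107/135 128/169 133/173 124/160 128/168 153/205 162/217 164/220 163/219 160/213 140/187 129/172 136/180 138/185 142/189 142/190
327 134/180 138/185 141/187 138/183 140/186 155/207 152/204 146/195 148/198 152/205 152/204 152/202 148/199 141/189 126/167 123/162 128/168 134/180 144/191 147/196
328 129/171 129/173 138/184 146/195 146/196 147/196 145/193 144/193 153/205 150/202 144/191 137/183 132/177 127/169 125/167 126/169 130/173 136/183 145/193 150/201
```

Best fit is face up with about 0–0.28 rad of tilt down the slope, which suits the seat. Lowering gently.

Call:
{"method": "jog_arm", "body": {"deltas": [[[0.4, -0.009, -0.003, -0.05, 0], [0.4, 0, 0, -0.045, 0], [0.4, 0, 0, 0, 0], [0.4, 0, 0, 0, 0]]], "force": 20}}

```text
t: 7.7
tool_pos: [0.5418, 0.2697, 0.0537]
tcp_rot: [-3.142, 0.0, 0.0]
wrist_force: [-0.5, -0.2, -0.8]
gripper_width: 0.0499
finger_force: 31.5
```

Call:
{"method": "jog_arm", "body": {"deltas": [[[0.4, 0, 0, -0.008, 0], [0.4, 0, 0, -0.006, 0], [0.4, 0, 0, 0, 0]]]}}

```text
t: 8.0
tool_pos: [0.543, 0.2698, 0.0502]
tcp_rot: [-3.141, 0.0, -0.005]
wrist_force: [2.9, -1.1, 5.9]
gripper_width: 0.0497
finger_force: 32.0
```

Call:
{"method": "jog_arm", "body": {"deltas": [[[0.4, 0, 0, -0.007, 0], [0.4, 0, 0, -0.007, 0], [0.4, 0, 0, 0, 0]]], "force": 20}}

```text
t: 8.3
tool_pos: [0.5432, 0.2699, 0.0461]
tcp_rot: [-3.14, 0.0, -0.006]
wrist_force: [3.8, -1.3, 5.8]
gripper_width: 0.0497
finger_force: 35.7
```

Call:
{"method": "jog_arm", "body": {"deltas": [[[0.4, 0, 0, -0.005, 0], [0.4, 0, 0, -0.005, 0], [0.4, 0, 0, 0, 0]]]}}

```text
t: 8.6
tool_pos: [0.5431, 0.2698, 0.0434]
tcp_rot: [-3.141, 0.0, -0.005]
wrist_force: [2.9, -1.6, 9.1]
gripper_width: 0.05
finger_force: 38.4
```

Call:
{"method": "jog_arm", "body": {"deltas": [[[0.7, 0, 0, 0, 0], [0.8, 0, 0, 0, 0], [1, 0, 0, 0, 0], [1, 0, 0, 0, 0], [1, 0, 0, 0.05, 0], [1, 0, 0, 0.1, 0], [1, 0, 0, 0.15, 0], [1, -0.05, -0.1, 0.16, 0], [1, 0, -0.15, 0.16, 0], [1, 0, -0.15, 0.15, 0]]]}}

```text
t: 9.6
tool_pos: [0.5283, 0.1736, 0.2477]
tcp_rot: [-3.141, -0.001, -0.002]
wrist_force: [1.1, 0.4, 0.3]
gripper_width: 0.0854
finger_force: 0.0
```

```bash
python3 - <<'E'
from h import *
print(state()["tool_pos"])
s=get_image("side");t=get_image("top")
def up(im,b,k): return cv2.resize(im["frame"][b[1]:b[3],b[0]:b[2]],None,fx=k,fy=k,interpolation=cv2.INTER_CUBIC)
c=np.hstack([up(s,(175,305,240,369),6),up(t,(80,170,145,234),6)])
cv2.imwrite("pics/r1.png",c[...,::-1])
a=np.linspace(0,2*np.pi,90)
p=np.array([.54754,.26963,.06]);Rs=R.from_euler('zy',[.009,.30])
for n,im,b in(("side",s,(175,305,240,369)),("top",t,(80,170,145,234))):
    f=im["frame"][b[1]:b[3],b[0]:b[2]].astype(int);m=(f[...,1]>f[...,0]*1.1)&(f[...,1]>f[...,2]+4)
    m=cv2.morphologyEx(m.astype(np.uint8),cv2.MORPH_OPEN,np.ones((3,3)))
    v,u=np.where(m);print(n,m.sum(),"seen",u.min()+b[0]-.5,u.max()+b[0]+.5,v.min()+b[1]-.5,v.max()+b[1]+.5)
    for dx in(-.008,-.004,0):
        X=np.concatenate([np.c_[.026*np.cos(a)+dx,.026*np.sin(a),0*a+h] for h in(0,.014)]);X=Rs.apply(X)+p
        c=np.array([proj(im,k) for k in X]);print(dx,np.round([c[:,0].min(),c[:,0].max(),c[:,1].min(),c[:,1].max()],1))
E
```

```text
[0.52826344 0.1736377  0.24770055]
side 123 seen 190.5 205.5 320.5 336.5
-0.008 [188.9 214.9 314.7 338.6]
-0.004 [187.3 213.3 314.5 338.3]
0 [185.8 211.6 314.3 338. ]Traceback (most recent call last):
  File "<stdin>", line 12, in <module>
    return umr_minimum(a, axis, None, out, keepdims, initial, where)
ValueError: zero-size array to reduction operation minimum which has no identity
```

View pics/r1.png

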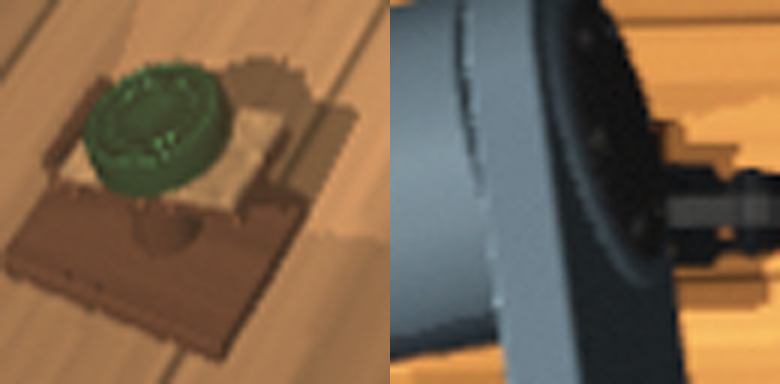

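Side crop: the seal lies face up on the cork slope, outline x 83–232, y 62–198, which fits about 5 mm short of the lip, within tolerance and released. Now to the signet.

Call:
{"method": "jog_arm", "body": {"deltas": [[[1, 0.012, -0.07, 0, -0.2], [1, 0.027, -0.146, 0, -0.4], [1, 0.027, -0.146, 0, -0.4], [1, 0.027, -0.146, 0, -0.4], [1, 0.027, -0.146, 0, -0.4], [1, 0.027, -0.146, 0, -0.4], [1, 0.027, -0.146, 0, -0.4], [1, 0.027, -0.146, 0, -0.4], [1, 0.005, -0.07, -0.03, -0.06], [1, 0, 0, -0.03, 0]]]}}

```text
t: 10.7
tool_pos: [0.5905, -0.1764, 0.2265]
tcp_rot: [3.104, -0.484, 0.0]
wrist_force: [0.1, 0.8, 0.0]
gripper_width: 0.0855
finger_force: 0.0
```

```bash
python3 - <<'E'
from h import *
from scipy.optimize import least_squares
st=state();print(st["tool_pos"],st["tcp_rot"])
t=get_image("top");s=get_image("side");b=(80,170,145,234)
def mk(im,b):
    f=im["frame"][b[1]:b[3],b[0]:b[2]].astype(int);m=((f[...,1]>f[...,0]*1.1)).astype(np.uint8)
    m=cv2.morphologyEx(m,cv2.MORPH_OPEN,np.ones((3,3)));v,u=np.where(m);return m.sum(),u.min()+b[0]-.5,u.max()+b[0]+.5,v.min()+b[1]-.5,v.max()+b[1]+.5
print(mk(t,b),mk(s,(175,305,240,369)))
a=np.linspace(0,2*np.pi,90);p=np.array([.54754,.26963,.06]);Rs=R.from_euler('zy',[.009,.30])
for dx,dy in((-.008,0),(-.004,0),(0,0),(-.004,.004)):
    X=np.concatenate([np.c_[.026*np.cos(a)+dx,.026*np.sin(a)+dy,0*a+h] for h in(0,.014)]);X=Rs.apply(X)+p
    for im in(t,s):
        c=np.array([proj(im,k) for k in X]);print(dx,dy,np.round([c[:,0].min(),c[:,0].max(),c[:,1].min(),c[:,1].max()],1))
E
```

```text
[ 0.59054071 -0.17642717  0.22648491] [ 3.10384092e+00 -4.83632480e-01  1.30051787e-04]
(np.uint64(287), np.float64(95.5), np.float64(115.5), np.float64(197.5), np.float64(215.5)) (np.uint64(234), np.float64(189.5), np.float64(209.5), np.float64(317.5), np.float64(336.5))
-0.008 0 [ 94.9 116.5 196.5 216.9]
-0.008 0 [188.9 214.9 314.7 338.6]
-0.004 0 [ 95.  116.6 195.1 215.5]
-0.004 0 [187.3 213.3 314.5 338.3]
0 0 [ 95.2 116.7 193.7 214. ]
0 0 [185.8 211.6 314.3 338. ]
-0.004 0.004 [ 93.5 115.1 195.2 215.5]
-0.004 0.004 [186.4 212.4 315.9 339.8]
```

```bash
python3 - <<'E'
from h import *
t=get_image("top")["frame"]
for v in range(185,222): print(v,' '.join("%3d,%3d,%3d"%tuple(t[v,u]) for u in(98,102,104,106,108,112)))
E
```

```text
185 244,183, 96 227,155, 81 227,157, 82 226,154, 79 225,154, 80 226,153, 81
186 238,171, 90 218,147, 78 217,146, 76 216,146, 76 215,145, 76 216,145, 76
187 235,169, 91 214,144, 74 215,144, 75 213,144, 74 212,142, 73 213,143, 73
188 237,171, 90 216,144, 74 217,145, 77 216,144, 74 217,144, 74 218,146, 76
189 241,174, 92 206,135, 71 204,134, 69 200,131, 67 206,135, 71 209,137, 72
190 242,177, 93 140, 84, 45 128, 74, 40 105, 61, 33 133, 76, 41 153, 90, 48
191 240,171, 90 133, 71, 38 143, 75, 39 134, 69, 36 130, 66, 36 130, 68, 37
192 239,172, 90 126, 66, 36 134, 72, 37 134, 72, 39 125, 66, 35 122, 64, 35
193 241,175, 92 107, 56, 31 113, 60, 33 110, 58, 32 108, 58, 33 103, 52, 30
194 244,182, 95 126, 64, 36 124, 65, 37 112, 59, 32 106, 56, 32 105, 54, 31
195 245,182, 96 143, 79, 44 139, 80, 43 127, 71, 37 117, 67, 37 117, 68, 37
196 242,177, 91 182,122, 64 162,113, 59 142, 96, 52 164,112, 59 139, 93, 48
197 241,176, 92 230,171, 90 154,134, 68 108,110, 56 166,131, 67 113, 78, 42
198 244,183, 95  79, 85, 41  46,105, 52  49,118, 56  30, 75, 36 100, 70, 38
199 240,177, 90  37, 88, 43  23, 58,
[... 1011 characters left out ...]
, 34  14, 30, 19
213  97,121, 65  34, 85, 42  34, 80, 38  25, 64, 29  28, 71, 33  32, 33, 18
214 199,152, 79  47,113, 53  45,101, 52  26, 65, 31  17, 44, 24  91, 67, 36
215 244,186,100  40, 81, 40  27, 62, 33  21, 50, 26  40, 39, 22 168,114, 61
216 235,175, 91 145,113, 57  86, 73, 38 102, 75, 39 145,104, 52 227,163, 85
217 233,172, 89 240,185, 98 196,144, 75 211,149, 78 234,173, 91 232,172, 92
218 234,172, 91 237,179, 95 232,169, 90 224,160, 83 234,175, 93 232,170, 90
219 230,168, 89 240,184, 99 231,169, 89 227,163, 85 233,172, 91 214,150, 77
220 242,186, 97 242,188, 99 238,180, 97 232,170, 90 233,174, 92 193,134, 68
221 242,187, 98 239,182, 94 243,188,100 215,152, 79 214,150, 78 180,122, 64
```

```bash
python3 - <<'E'
from h import *
from scipy.optimize import least_squares
t=get_image("top");s=get_image("side")
p=np.array([.54754,.26963,.06]);Rs=R.from_euler('zy',[.009,.30])
for n,x,z in(("lip inner top",26,6),("lip inner foot",26,0),("lip outer top",32,6),("cork upslope end",-46,0)):print(n,np.round(proj(t,Rs.apply([x/1000,0,z/1000])+p),1))
print([tuple(t["frame"][v,103]) for v in range(216,229)])
a=np.linspace(0,2*np.pi,120)
def bd(q):
    X=np.concatenate([np.c_[.026*np.cos(a),.026*np.sin(a),0*a+h] for h in(0,.014)]);X=Rs.apply(R.from_euler('y',q[3]).apply(X)+q[:3])+p
    r=[]
    for im in(t,s):
        c=np.array([proj(im,k) for k in X]);r+=[c[:,0].min(),c[:,0].max(),c[:,1].min(),c[:,1].max()]
    return np.array(r)
m=np.array([95.0,115.9,196.9,216.0,188.4,213.2,314.9,337.6])
for fixed in(0,1):
    g=(lambda q:bd([q[0],q[1],0,0])-m) if fixed else (lambda q:bd(q)-m)
    f=least_squares(g,[-.004,0] if fixed else [-.004,0,0,0]);print(np.round(f.x,4),np.round(f.fun,1))
E
```

```text
lip inner top [107.  194.8]
lip inner foot [107.6 195.6]
lip outer top [107.2 192.7]
cork upslope end [105.3 221.3]
[(np.uint8(119), np.uint8(93), np.uint8(47)), (np.uint8(232), np.uint8(175), np.uint8(93)), (np.uint8(240), np.uint8(183), np.uint8(98)), (np.uint8(237), np.uint8(179), np.uint8(95)), (np.uint8(241), np.uint8(186), np.uint8(100)), (np.uint8(242), np.uint8(186), np.uint8(98)), (np.uint8(190), np.uint8(122), np.uint8(63)), (np.uint8(211), np.uint8(139), np.uint8(73)), (np.uint8(247), np.uint8(187), np.uint8(100)), (np.uint8(247), np.uint8(188), np.uint8(100)), (np.uint8(249), np.uint8(193), np.uint8(102)), (np.uint8(248), np.uint8(192), np.uint8(105)), (np.uint8(247), np.uint8(189), np.uint8(103))]
[-0.0086  0.0006  0.0016  0.282 ] [-0.4  0.3 -0.3 -0.3  0.2  0.3 -0.5  0.6]
[-0.0061  0.0002] [-0.1  0.5 -1.   0.3 -0.3  0.9 -0.2  0.9]
```

The seal looks 6–8 mm short of the lip, too close to the 10 mm limit. I will regrip it and slide it down to the lip first.

Call:
{"method": "jog_arm", "body": {"deltas": [[[1, -0.008, 0.08, 0.04, 0.2], [1, -0.016, 0.148, 0, 0.3], [1, -0.016, 0.148, 0, 0.3], [1, -0.016, 0.148, 0, 0.3], [1, -0.016, 0.148, 0, 0.3], [1, -0.016, 0.148, 0, 0.3], [1, -0.016, 0.148, 0, 0.3], [1, -0.016, 0.148, 0, 0.3], [1, -0.016, 0.148, 0, 0.3], [1, -0.016, 0.148, 0, 0.3]]]}}

```text
t: 11.95
tool_pos: [0.544, 0.2522, 0.2397]
tcp_rot: [-3.141, 0.021, -0.002]
wrist_force: [0.6, -0.6, -0.5]
gripper_width: 0.0853
finger_force: 0.0
```

Call:
{"method": "jog_arm", "body": {"deltas": [[[1, -0.008, 0.075, 0, 0.16], [1, 0, 0, 0, 0.0], [1, 0, 0, -0.1, 0], [1, 0, 0, -0.1, 0], [1, 0, 0, -0.1, 0], [1, 0, 0, -0.1, 0], [1, 0, 0, 0, 0], [1, 0, 0, 0, 0]]]}}

```text
t: 12.75
tool_pos: [0.5428, 0.2719, 0.1198]
tcp_rot: [-3.141, 0.0, -0.001]
wrist_force: [-0.3, -0.1, 0.9]
gripper_width: 0.0854
finger_force: 0.0
```

Call:
{"method": "jog_arm", "body": {"deltas": [[[1, 0, -0.006, -0.1, 0], [1, 0, 0, -0.1, 0], [1, 0, 0, -0.04, 0], [1, 0, 0, 0, 0], [0.5, 0, 0, 0, 0], [0.5, 0, 0, 0, 0], [0.5, 0, 0, 0, 0], [0.5, 0, 0, 0, 0]]], "force": 20}}

```text
t: 13.55
tool_pos: [0.5435, 0.2705, 0.0486]
tcp_rot: [-3.141, 0.0, -0.003]
wrist_force: [-1.5, -1.2, 9.7]
gripper_width: 0.0491
finger_force: 19.2
```

Call:
{"method": "jog_arm", "body": {"deltas": [[[0.5, 0.006, 0, -0.001, 0], [0.5, 0.006, 0, -0.002, 0], [0.5, 0.005, 0, -0.002, 0], [0.5, 0, 0, 0, 0]]]}}

```text
t: 13.95
tool_pos: [0.5487, 0.2706, 0.0471]
tcp_rot: [-3.14, 0.0, -0.004]
wrist_force: [-1.5, -0.4, 7.3]
gripper_width: 0.0489
finger_force: 20.1
```

Call:
{"method": "jog_arm", "body": {"deltas": [[[0.5, 0.005, 0, -0.002, 0], [0.5, 0.004, 0, -0.001, 0], [0.5, 0, 0, 0, 0]]]}}

```text
t: 14.25
tool_pos: [0.5504, 0.2706, 0.0464]
tcp_rot: [-3.141, 0.0, -0.0]
wrist_force: [-8.2, -0.4, 14.5]
gripper_width: 0.0491
finger_force: 21.6
```

Call:
{"method": "jog_arm", "body": {"deltas": [[[0.7, -0.002, 0, 0, 0], [0.8, 0, 0, 0, 0], [1, 0, 0, 0, 0], [1, 0, 0, 0, 0], [1, 0, 0, 0.05, 0], [1, 0, 0, 0.1, 0], [1, 0, 0, 0.15, 0], [1, 0, -0.1, 0.16, -0.3], [1, 0.01, -0.15, 0.15, -0.3], [1, 0.015, -0.15, 0, -0.3]]]}}

```text
t: 15.25
tool_pos: [0.5586, 0.1634, 0.2185]
tcp_rot: [-3.136, 0.141, -0.014]
wrist_force: [0.4, -0.7, -0.7]
gripper_width: 0.0853
finger_force: 0.0
```

Call:
{"method": "jog_arm", "body": {"deltas": [[[1, 0.015, -0.15, 0, -0.3], [1, 0.015, -0.15, 0, -0.3], [1, 0.015, -0.15, 0, -0.3], [1, 0.015, -0.15, 0, -0.3], [1, 0.015, -0.15, 0, -0.3], [1, 0.015, -0.15, 0, -0.3], [1, 0.015, -0.15, 0, -0.3], [1, 0.01, -0.07, 0, -0.06], [1, 0, 0, 0, 0]]]}}

```text
t: 16.15
tool_pos: [0.5911, -0.1754, 0.2129]
tcp_rot: [3.104, -0.484, 0.001]
wrist_force: [-0.6, 0.5, -0.3]
gripper_width: 0.085
finger_force: 0.0
```

```bash
python3 - <<'E'
from h import *
print(state()["tool_pos"],state()["tcp_rot"])
t=get_image("top")["frame"]
for v in list(range(190,202))+list(range(210,224)): print(v,' '.join("%3d,%3d,%3d"%tuple(t[v,u]) for u in(102,104,106,108)))
s=get_image("side");f=s["frame"][305:369,175:240].astype(int);m=(f[...,1]>f[...,0]*1.02).astype(np.uint8)
m=cv2.morphologyEx(m,cv2.MORPH_OPEN,np.ones((3,3)));v,u=np.where(m);print(u.min()+174.5,u.max()+175.5,v.min()+304.5,v.max()+305.5)
E
```

```text
[ 0.59112507 -0.17544396  0.2129052 ] [ 3.10351777e+00 -4.84221471e-01  1.37207989e-03]
190 142, 85, 46 129, 74, 41 108, 64, 36 136, 79, 43
191 132, 69, 36 146, 78, 41 135, 71, 38 132, 71, 40
192 128, 69, 38 136, 72, 39 134, 72, 39 127, 68, 37
193 104, 54, 29 108, 58, 31 109, 59, 33 107, 56, 30
194 105, 56, 32  94, 58, 31  94, 59, 33  93, 53, 29
195  85, 76, 41  34, 64, 32  23, 62, 28  37, 66, 35
196  47,109, 55  27, 70, 31  23, 59, 27  54,109, 57
197  25, 66, 30  35, 93, 41  30, 80, 35  27, 67, 32
198  27, 71, 31  51,125, 58  43,106, 48  38, 79, 42
199  30, 75, 36  31, 75, 36  23, 65, 30  29, 72, 34
200  29, 75, 36  31, 77, 35  25, 67, 29  25, 65, 29
201  33, 85, 40  34, 84, 39  30, 74, 35  25, 68, 31
210  35, 82, 41  28, 72, 35  34, 89, 39  27, 73, 32
211  43, 92, 48  32, 72, 37  49,121, 56  21, 52, 28
212  29, 74, 34  22, 55, 26  23, 53, 29  14, 32, 18
213 109, 91, 44  40, 57, 28  53, 51, 27  76, 59, 29
214 229,174, 90 160,122, 61 148,109, 55 177,126, 66
215 247,200,105 246,194,104 219,156, 84 218,154, 82
216 244,193,104 241,185, 97 216,152, 80 230,168, 87
217 241,185, 99 237,178, 96 221,156, 81 234,174, 90
218 239,182, 99 238,180, 95 225,161, 84 234,175, 92
219 240,185,101 235,176, 94 228,165, 86 233,173, 92
220 243,189,101 238,180, 97 231,169, 89 234,174, 92
221 239,183, 95 243,188,101 215,153, 80 215,152, 81
222 186,120, 64 186,117, 61 128, 81, 43 148, 93, 49
223 211,138, 71 211,138, 72 204,132, 69 196,127, 68
185.5 208.5 315.5 336.5
```

The seal now sits at the lip (top rows 194.5–213.5, matching x≈0). Next, grasp the signet.

Call:
{"method": "jog_arm", "body": {"deltas": [[[1, 0, 0, -0.09, 0], [1, 0, 0, -0.09, 0], [1, 0, 0, -0.06, 0], [1, 0, 0, 0, 0], [0, 0, 0, 0, 0], [0, 0, 0, 0, 0], [0, 0, 0, 0, 0], [0, 0, 0, 0, 0], [0, 0, 0, 0, 0], [0, 0, 0, 0, 0]]], "force": 30}}

```text
t: 17.25
tool_pos: [0.5914, -0.173, 0.1408]
tcp_rot: [3.104, -0.479, 0.001]
wrist_force: [-1.5, -0.3, 5.8]
gripper_width: 0.0193
finger_force: 29.4
```

Call:
{"method": "jog_arm", "body": {"deltas": [[[0, 0, 0, 0.05, 0], [0, 0, 0, 0.06, 0], [0, -0.08, 0, 0, 0], [0, -0.1, 0, 0, 0], [0, -0.058, 0, 0, 0], [0, 0, 0, -0.05, 0], [0, 0, 0, -0.04, 0], [0, 0, 0, 0, 0], [0, 0, 0, 0, 0]]]}}

```text
t: 18.15
tool_pos: [0.52, -0.1727, 0.1462]
tcp_rot: [-3.105, 0.479, 0.001]
wrist_force: [-0.0, -0.0, -0.4]
gripper_width: 0.0186
finger_force: 29.2
```

Call:
{"method": "jog_arm", "body": {"deltas": [[[0, 0, 0, -0.01, 0], [0, 0, 0, 0, 0]]]}}

```text
t: 18.35
tool_pos: [0.5199, -0.1727, 0.143]
tcp_rot: [-3.105, 0.479, 0.0]
wrist_force: [0.6, -0.7, -1.4]
gripper_width: 0.019
finger_force: 29.2
```

Call:
{"method": "jog_arm", "body": {"deltas": [[[0, 0, 0, -0.007, 0], [0, 0, 0, 0, 0]]]}}

```text
t: 18.55
tool_pos: [0.5198, -0.1727, 0.1409]
tcp_rot: [-3.105, 0.479, -0.0]
wrist_force: [0.4, 0.0, -1.0]
gripper_width: 0.0191
finger_force: 29.2
```

Call:
{"method": "jog_arm", "body": {"deltas": [[[0, 0, 0, -0.005, 0], [0, 0, 0, 0, 0]]]}}

```text
t: 18.75
tool_pos: [0.5197, -0.1727, 0.1396]
tcp_rot: [-3.105, 0.479, 0.0]
wrist_force: [-1.6, 0.7, 2.0]
gripper_width: 0.0188
finger_force: 30.1
```

Call:
{"method": "jog_arm", "body": {"deltas": [[[0, 0, 0, -0.005, 0], [0, 0, 0, 0, 0]]]}}

```text
t: 18.95
tool_pos: [0.5197, -0.1726, 0.138]
tcp_rot: [-3.105, 0.479, 0.0]
wrist_force: [-2.1, 1.3, 2.8]
gripper_width: 0.0192
finger_force: 29.2
```

Call:
{"method": "jog_arm", "body": {"deltas": [[[0, 0, 0, -0.005, 0], [0, 0, 0, 0, 0]]]}}

```text
t: 19.15
tool_pos: [0.5198, -0.1727, 0.1363]
tcp_rot: [-3.105, 0.479, 0.0]
wrist_force: [-1.1, 0.5, 1.2]
gripper_width: 0.019
finger_force: 29.2
```

Call:
{"method": "jog_arm", "body": {"deltas": [[[0, 0, 0, 0, 0], [0, 0, 0, 0, 0], [0, 0, 0, 0.03, 0], [0, 0, 0, 0.06, 0], [0, 0, 0, 0.08, 0], [0, 0, 0, 0.04, 0], [0, 0, 0.06, 0, 0.2], [0, 0, 0.11, 0, 0.3], [0, 0, 0.13, 0, 0.3], [0, 0, 0.13, 0, 0.3]]], "force": 90}}

```text
t: 20.15
tool_pos: [0.5198, -0.0425, 0.1996]
tcp_rot: [-3.126, 0.307, -0.001]
wrist_force: [0.8, 0.7, -0.3]
gripper_width: -0.0
finger_force: 0.0
```

Call:
{"method": "jog_arm", "body": {"deltas": [[[0, 0, 0.13, 0, 0.3], [0, 0, 0.13, 0, 0.3], [0, 0, 0.13, 0, 0.3], [0, 0, 0.13, 0, 0.3], [0, 0, 0.13, 0, 0.3], [0, 0, 0.13, 0, 0.3], [0, 0, 0.13, 0, 0.2], [0, 0, 0.1, 0, 0], [0, 0, 0.05, 0, 0], [0, 0, 0, 0, 0]]]}}

```text
t: 21.15
tool_pos: [0.5196, 0.2755, 0.1993]
tcp_rot: [-3.141, -0.009, -0.0]
wrist_force: [-0.3, -0.5, 0.8]
gripper_width: 0.0001
finger_force: 0.0
```

The signet slipped out (gripper shut at 0). I locate it by comparing with the first pictures.

```bash
python3 - <<'E'
from h import *
import pickle
s0,t0=pickle.load(open("im0.pkl","rb"))
t=get_image("top");s=get_image("side");pickle.dump((s,t),open("im1.pkl","wb"))
def ch(x): 
    r,g,b=[int(q) for q in x]; return ".:-=+*#%@"[min(8,(r+g+b)//80)]
for n,a,b,box in(("top",t0,t,(235,150,345,285)),("side",s0,s,(225,140,365,260))):
    d=np.abs(a["frame"].astype(int)-b["frame"]).sum(2);x0,y0,x1,y1=box
    m=(d[y0:y1,x0:x1]>60).astype(np.uint8)
    k,l,st,c=cv2.connectedComponentsWithStats(m)
    print(n);[print(st[i]+[x0,y0,0,0,0],c[i]+[x0,y0]) for i in range(1,k) if st[i][4]>12]
E
```

```text
top
[ 235  157  110  102 5996] [287.43395597 222.3915944 ]
[235 160   5  19  51] [236.29411765 171.17647059]
[235 179  28  22 377] [244.71087533 191.72944297]
[ 235  259  110   26 1503] [300.9594145  269.61809714]
side
[ 225  140  118   85 4386] [260.56041952 167.82398541]
[ 251  174  104   80 3101] [302.07513705 210.88842309]
[339 190  26  41 625] [354.6176 212.6464]
[297 224   5   5  14] [299.28571429 225.5       ]
[245 226  43  34 504] [262.96428571 249.20833333]
[315 236   7   5  16] [318.     238.0625]
[225 255  22   5  61] [233.1147541  257.86885246]
```

```bash
python3 - <<'E'
from h import *
import pickle
s0,t0=pickle.load(open("im0.pkl","rb"));s,t=pickle.load(open("im1.pkl","rb"))
f=lambda i:cv2.cvtColor(i["frame"],cv2.COLOR_RGB2HSV).astype(int)
for n,a,P in(("t",t0,[(278,180),(276,187),(282,168),(300,180),(250,240)]),("s",s0,[(255,173),(265,178),(240,190),(300,200)])):
    print(n,[(p,tuple(int(q) for q in a["frame"][p[1],p[0]]),tuple(int(q) for q in f(a)[p[1],p[0]])) for p in P])
for n,a,box in(("t0",t0,(210,80,370,275)),("t",t,(210,80,370,275)),("s0",s0,(150,120,365,260)),("s",s,(150,120,365,260))):
    h=f(a);x0,y0,x1,y1=box;H=h[y0:y1,x0:x1]
    m=((H[...,0]>=16)&(H[...,0]<=24)&(H[...,1]>80)&(H[...,2]>60)).astype(np.uint8)
    k,l,st,c=cv2.connectedComponentsWithStats(m)
    print(n);[print(st[i]+[x0,y0,0,0,0],np.round(c[i]+[x0,y0])) for i in range(1,k) if st[i][4]>15]
E
```

```text
t [((278, 180), (197, 134, 62), (16, 175, 197)), ((276, 187), (197, 135, 60), (16, 177, 197)), ((282, 168), (167, 107, 41), (16, 192, 167)), ((300, 180), (192, 112, 52), (13, 186, 192)), ((250, 240), (53, 128, 62), (64, 149, 128))]
s [((255, 173), (132, 95, 57), (15, 145, 132)), ((265, 178), (148, 106, 64), (15, 145, 148)), ((240, 190), (158, 106, 69), (12, 144, 158)), ((300, 200), (146, 98, 65), (12, 141, 146))]
t0
[224 100  26  32 553] [237. 113.]
[293 117   8   6  34] [297. 119.]
[270 164  16  30 200] [278. 179.]
[213 246   8  10  67] [217. 250.]
[212 259   9   8  42] [215. 262.]
[211 269  24   5  65] [221. 271.]
[236 269  60   6 210] [264. 272.]
[345 269  25   6  62] [358. 272.]
[317 270   7   5  26] [320. 272.]
t
[224 100  27  32 548] [238. 113.]
[293 117   8   6  31] [297. 119.]
[282 203  23  15 129] [294. 210.]
[210 222   4   7  22] [211. 224.]
[210 244  11  12 115] [215. 250.]
[210 259  86  16 423] [245. 270.]
[318 271   6   4  18] [320. 272.]
s0
[297 120  68  17 616] [338. 125.]
[183 152  22  17 311] [193. 160.]
[218 152   7   6  24] [221. 155.]
[349 189  11   9  58] [354. 194.]
[328 226  12  10  71] [334. 231.]
s
[358 131   7   5  25] [362. 133.]
[349 190  11   8  51] [354. 194.]
[328 226  12  10  74] [334. 231.]
```

```bash
python3 - <<'E'
from h import *
import pickle
s,t=pickle.load(open("im1.pkl","rb"));s0,t0=pickle.load(open("im0.pkl","rb"))
h=cv2.cvtColor(t["frame"],cv2.COLOR_RGB2HSV).astype(int)
for v in range(196,226): print(v,' '.join("%2d/%3d"%(h[v,u,0],h[v,u,2]) if 15<=h[v,u,0]<=30 else "  .%3d"%h[v,u,2] for u in range(277,310)))
for i in(t0,t):
    f=i["frame"][215:255,230:330].astype(int);m=((f[...,1]>f[...,0]*1.2)).astype(np.uint8);k,l,st,c=cv2.connectedComponentsWithStats(m);print([(tuple(st[j]),c[j]) for j in range(1,k) if st[j][4]>20])
c=(294,210)
print(onz(t,c,.085))
E
```

```text
196   .209   .209   .208   .207   .207   .208   .207   .207   .207   .206   .206   .206   .205   .206   .207   .205   .206   .206   .206   .207   .206   .206   .205   .206   .207   .206   .206   .206   .207   .206   .208   .208   .206
197   .213   .213   .211   .211   .209   .210   .209   .208   .207   .207   .208   .207   .208   .207   .208   .207   .207   .206   .206   .205   .206   .205   .207   .206   .207   .206   .207   .206   .206   .207   .206   .206   .206
198   .214   .211   .213   .214   .213   .211   .211   .210   .209   .209   .209   .207   .209   .208   .209   .208   .207   .208   .209   .208   .207   .208   .207   .207   .209   .208   .209   .209   .208   .209   .209   .208   .208
199   .214   .215   .215   .214   .213   .214   .214   .213   .213   .212   .213   .213   .214   .213   .213   .211   .209   .209   .209   .211   .208   .209   .209   .210   .208   .209   .208   .209   .209   .209   .209   .208   .208
200   .213   .213   .213   .213   .214   .215   .214   .213   .214   .215   .215   .214   .213   .211   .213   .210   .210   .210   .211   .211   .211   .212   
[... 5616 characters left out ...]
   .137   .137   .134   .135   .134   .134   .134   .133   .134   .135   .177   .214   .221   .221
225   .141   .141   .142   .141   .141   .139   .140   .140   .139   .140   .140   .140   .140   .139   .139   .140   .139   .138   .138   .138   .137   .137   .135   .136   .137   .137   .135   .134   .135   .134   .187   .221   .221
[((np.int32(14), np.int32(6), np.int32(19), np.int32(21), np.int32(300)), array([22.74333333, 16.09333333])), ((np.int32(71), np.int32(8), np.int32(19), np.int32(19), np.int32(284)), array([79.86267606, 17.18309859]))]
[((np.int32(14), np.int32(6), np.int32(18), np.int32(21), np.int32(292)), array([22.59246575, 16.01027397]))]
[ 0.5202569  -0.22492068  0.085     ]
```

```bash
python3 - <<'E'
from h import *
import pickle
s,t=pickle.load(open("im1.pkl","rb"))
d=onz(t,(302.8,213),.0935);print("die",d)
# handle edges on its top face
e=[onz(t,p,z) for p,z in(((287,203.2),.090),((298,207),.094),((278,207.8),.088),((291,212.4),.093))];print(np.round(e,4))
for a,b in((0,1),(2,3)): print("yaw",np.arctan2(*(e[b]-e[a])[[1,0]]))
mid=(e[0]+e[1]+e[2]+e[3])/4;print(mid,np.arctan2(*(d-mid)[[1,0]]))
print(onz(t,(290,201.5),.148))
h=cv2.cvtColor(t["frame"],cv2.COLOR_RGB2HSV).astype(int)
for v in range(201,212): print(v,' '.join("%2d/%3d"%(h[v,u,0],h[v,u,2]) for u in range(262,280)))
st=state();print(st["tool_pos"],st["qpos"])
E
```

```text
die [ 0.51162076 -0.24640102  0.0935    ]
[[ 0.5383 -0.2065  0.09  ]
 [ 0.5275 -0.2344  0.094 ]
 [ 0.527  -0.1827  0.088 ]
 [ 0.514  -0.2157  0.093 ]]
yaw -1.9403732961911837
yaw -1.9460390259268585
[ 0.52669317 -0.2098326   0.09125   ] -1.9617499002831336
[ 0.53959073 -0.20677919  0.148     ]
201 13/108 12/114 12/133 13/149 13/155 13/159 13/159 13/158 13/166 13/176 13/179 13/180 13/181 13/182 13/184 13/184 13/184 13/184
202 13/128 13/129 12/133 13/134 13/135 12/136 12/128 12/122 12/122 12/124 11/124 12/125 12/110 12/ 97 13/ 88 14/ 88 14/ 97 15/ 93
203 12/120 12/122 12/127 13/126 12/128 12/128 12/129 12/131 12/134 12/136 12/135 12/136 12/117 12/102 13/ 93 15/ 89 16/ 84 15/ 78
204 12/129 12/130 12/128 12/127 12/126 12/126 12/124 12/128 13/131 12/132 12/135 12/132 11/116 12/ 98 14/ 99 15/ 86 16/ 61 15/ 56
205 13/132 12/133 12/133 12/133 12/131 12/131 12/130 12/132 12/131 13/130 12/128 12/129 12/113 13/ 90 14/ 98 15/ 97 15/ 78 15/ 80
206 12/136 12/135 12/135 12/134 12/133 12/134 12/133 12/133 13/132 13/130 12/131 13/129 12/117 13/ 99 15/ 99 15/107 15/107 15/110
207 13/137 12/137 13/136 12/136 12/135 13/135 12/135 12/134 12/133 12/133 12/134 13/132 13/133 13/123 15/109 15/103 15/107 15/109
208 12/137 12/135 12/135 12/133 12/134 12/133 12/134 12/134 13/134 12/132 13/132 13/133 13/133 13/120 12/105 14/ 97 15/101 15/105
209 13/142 13/141 13/140 12/139 12/140 12/139 12/138 12/138 12/138 12/137 12/136 12/137 12/136 13/134 12/135 12/125 13/116 13/109
210 12/147 12/147 12/146 12/146 12/145 12/146 13/142 13/144 13/141 12/141 12/141 12/141 13/141 13/141 12/140 12/139 12/141 12/140
211 12/140 12/141 13/140 13/140 12/140 12/138 12/142 12/140 12/141 12/141 13/138 12/140 12/140 12/138 12/140 13/141 13/139 13/138
[0.51981596 0.27355675 0.19936013] [ 4.05298297e-01  4.27227824e-01  1.56085650e+00 -2.47621336e-04
  1.15380673e+00  1.97242749e+00]
```

The signet lies in the drawer: die at top px (303,213), handle end at (276,204), yaw about −1.95, the handle end under the shelf edge. The gripper cannot go deep that close to the shelf, so I will pinch the die rim, drag it towards the robot, then grasp it deeper.

Call:
{"method": "jog_arm", "body": {"deltas": [[[0.45, 0, -0.08, 0, -0.3], [0.45, 0, -0.148, 0, -0.4], [0.45, 0, -0.148, 0, -0.4], [0.45, 0, -0.148, 0, -0.4], [0.45, 0, -0.148, 0, -0.4], [0.45, 0, -0.148, 0, -0.4], [0.45, 0, -0.148, 0, -0.4], [0.45, -0.005, -0.148, 0, -0.4], [0.45, -0.005, -0.148, 0, -0.4], [0.45, -0.01, -0.148, 0, -0.3]]], "force": 30}}

```text
t: 22.25
tool_pos: [0.5127, -0.1524, 0.1998]
tcp_rot: [3.085, -0.593, 0.001]
wrist_force: [0.9, 0.8, -0.5]
gripper_width: 0.0387
finger_force: 0.0
```

Call:
{"method": "jog_arm", "body": {"deltas": [[[0.45, -0.005, -0.148, 0, 0], [0.45, 0, -0.148, 0, 0], [0.45, 0, -0.02, 0, 0], [0.45, 0, 0, -0.1, 0], [0.45, 0, 0, -0.1, 0], [0.45, 0, 0, 0, 0], [0.45, 0, 0, 0, 0]]]}}

```text
t: 22.95
tool_pos: [0.512, -0.2444, 0.1402]
tcp_rot: [-3.086, 0.588, 0.0]
wrist_force: [-0.6, 0.6, 0.0]
gripper_width: 0.0383
finger_force: 0.0
```

Call:
{"method": "jog_arm", "body": {"deltas": [[[0.45, 0, 0, -0.1, 0], [0.45, 0, 0, -0.06, 0], [0.45, 0, 0, -0.02, 0], [0.45, 0, 0, 0, 0]]]}}

```text
t: 23.35
tool_pos: [0.5126, -0.2443, 0.0864]
tcp_rot: [3.086, -0.587, 0.001]
wrist_force: [-0.1, 0.6, -0.1]
gripper_width: 0.0384
finger_force: 0.0
```

Call:
{"method": "jog_arm", "body": {"deltas": [[[0, 0, 0, 0, 0], [0, 0, 0, 0, 0], [0, 0, 0, 0, 0], [0, 0, 0, 0, 0]]]}}

```text
t: 23.75
tool_pos: [0.5135, -0.2447, 0.0873]
tcp_rot: [3.085, -0.587, 0.005]
wrist_force: [-0.4, 1.8, 7.9]
gripper_width: 0.0001
finger_force: 4.9
```

Call:
{"method": "jog_arm", "body": {"deltas": [[[0.4, 0, 0, 0.01, 0], [0.4, 0, 0, 0, 0], [0.4, 0, 0, 0, 0], [0.4, 0, 0, -0.02, 0], [0.4, 0, 0, -0.01, 0], [0.4, 0, 0, 0, 0]]]}}

```text
t: 24.35
tool_pos: [0.5118, -0.2438, 0.0786]
tcp_rot: [-3.086, 0.587, 0.002]
wrist_force: [-0.5, 0.4, 1.1]
gripper_width: 0.0339
finger_force: 0.0
```

Call:
{"method": "jog_arm", "body": {"deltas": [[[0, 0, 0, 0, 0], [0, 0, 0, 0, 0], [0, 0, 0, 0, 0], [0, 0, 0, 0, 0]]]}}

```text
t: 24.75
tool_pos: [0.5123, -0.2441, 0.0796]
tcp_rot: [3.086, -0.587, 0.0]
wrist_force: [0.6, 0.6, 1.3]
gripper_width: 0.0088
finger_force: 25.9
```

Call:
{"method": "jog_arm", "body": {"deltas": [[[0, 0, 0, 0.01, 0], [0, -0.03, -0.01, 0, 0], [0, -0.05, -0.015, 0, 0], [0, -0.05, -0.015, 0, 0], [0, -0.035, -0.01, 0, 0], [0, 0, 0, -0.008, 0], [0, 0, 0, 0, 0], [0.45, 0, 0, 0, 0], [0.45, 0, 0, 0, 0], [0.45, 0, 0, 0, 0]]]}}

```text
t: 25.75
tool_pos: [0.463, -0.2589, 0.0799]
tcp_rot: [-3.086, 0.587, 0.0]
wrist_force: [0.4, 0.5, 0.1]
gripper_width: 0.0383
finger_force: 0.0
```

Call:
{"method": "jog_arm", "body": {"deltas": [[[0.45, 0, 0, 0.08, 0.4], [0.45, 0, 0, 0.12, 1], [0.45, 0, 0.1, 0.12, 1], [0.45, 0, 0.14, 0, 1], [0.45, 0, 0.14, 0, 1], [0.45, 0, 0.14, 0, 1], [0.45, 0, 0.14, 0, 1], [0.45, 0, 0.14, 0, 1], [0.45, 0, 0.1, 0, 1], [0.45, 0, 0, 0, 1]]]}}

```text
t: 26.75
tool_pos: [0.4626, 0.014, 0.1761]
tcp_rot: [-3.014, -0.885, -0.0]
wrist_force: [0.7, -0.8, 0.6]
gripper_width: 0.0384
finger_force: 0.0
```

```bash
python3 - <<'E'
from h import *
import pickle
st=state();print(st["tool_pos"],st["tcp_rot"],st["qpos"])
t=get_image("top");s=get_image("side");pickle.dump((s,t),open("im2.pkl","wb"))
h=cv2.cvtColor(t["frame"],cv2.COLOR_RGB2HSV).astype(int)
for v in range(212,246): print(v,' '.join("%2d/%3d"%(h[v,u,0],h[v,u,2]) if 15<=h[v,u,0]<=30 else "  .%3d"%h[v,u,2] for u in range(276,316)))
f=t["frame"][215:255,230:330].astype(int);m=((f[...,1]>f[...,0]*1.2)).astype(np.uint8);k,l,sx,c=cv2.connectedComponentsWithStats(m);print([(tuple(sx[j]),c[j]) for j in range(1,k) if sx[j][4]>20])
E
```

```text
[0.46260039 0.01396567 0.17614854] [-3.01371424e+00 -8.85344456e-01 -3.52624245e-04] [-7.08191952e-02  2.32519355e-01  1.90258156e+00  6.74580421e-04
  1.00646455e+00  9.28150017e-01]
212   .232   .231   .231   .230   .231   .230   .230   .230   .230   .230   .230   .230   .229   .229   .224   .216   .216   .215   .182   .140   .141   .139   .185   .222   .228   .193   .143   .140   .141   .143   .143   .141   .142   .143   .144   .141   .144   .143   .143   .144
213   .232   .231   .231   .230   .230   .231   .230   .230   .231   .230   .225   .217   .217   .216   .185   .141   .141   .143   .143   .142   .141   .142   .141   .186   .216   .182   .141   .140   .141   .141   .140   .140   .140   .140   .140   .140   .139   .141   .140   .143
214   .230   .231   .230   .230   .230   .226   .216   .217   .216   .219   .185   .141   .143   .141   .143   .142   .144   .142   .141   .140   .141   .140   .139   .140   .140   .139   .140   .140   .138   .138   .138   .138   .138   .138   .138   .139   .138   .139   .138   .139
215   .230   .226   .217   .218   .217   .185   .139   .136   .1
[... 8149 characters left out ...]
6   .156   .155   .154
244   .226   .225   .225   .225   .224   .230 15/233   .233   .234   .234 15/236 15/236 15/236   .236   .236 15/236   .235 15/236 15/236 15/236 15/236 15/237 15/237 15/237   .237 15/238 15/237 15/237   .206   .154   .152   .153   .154   .154   .153   .153   .152   .153   .156   .156
245   .231   .230   .230   .230   .229   .229   .229   .228   .228   .229   .234 15/236 15/236   .236   .236   .237   .237 15/237 15/237 15/237 15/237 15/237 15/237 15/237 15/237 15/237 15/237 15/237   .218   .168   .152   .150   .151   .153   .152   .152   .153   .151   .153   .153
[((np.int32(14), np.int32(6), np.int32(18), np.int32(21), np.int32(287)), array([22.57839721, 16.02090592]))]
```

```bash
python3 - <<'E'
from h import *
import pickle
s,t=pickle.load(open("im2.pkl","rb"))
a=onz(t,(283.7,223.2),.087);b=onz(t,(303.7,229.9),.097);d=onz(t,(309.5,232),.0935)
print(a,b,d,np.linalg.norm((b-a)[:2]));
for p,q in((a,b),(a,d)): print(np.arctan2(*(q-p)[[1,0]]))
u=(d-a)[:2];u/=np.linalg.norm(u)
print("grasp x=-6:",a[:2]+u*.0344,d[:2]-u*.0405, b[:2]-u*.0275)
E
```

```text
[ 0.48648395 -0.19641509  0.087     ] [ 0.46789266 -0.24648453  0.097     ] [ 0.46201897 -0.26194483  0.0935    ] 0.05340959350744531
-1.9263280776465654
-1.92811232958229
grasp x=-6: [ 0.47445217 -0.22864235] [ 0.47618429 -0.22400285] [ 0.47751109 -0.22072145]
```

Call:
{"method": "jog_arm", "body": {"deltas": [[[0.5, 0.01, -0.08, 0, 0.9], [0.5, 0.01, -0.12, 0, 0.9], [0.5, 0.01, -0.14, 0, 0.9], [0.5, 0.01, -0.14, 0, 0.9], [0.5, 0.005, -0.14, 0, 0.9], [0.5, 0, -0.12, 0, 0.9], [0.5, 0, -0.055, 0, 0.9], [0.5, 0, 0, 0, 0.13], [0.5, 0, 0, -0.1, 0], [0.5, 0, 0, -0.1, 0]]]}}

```text
t: 27.85
tool_pos: [0.4765, -0.2275, 0.1158]
tcp_rot: [2.59, 1.776, 0.001]
wrist_force: [0.2, -0.9, -0.2]
gripper_width: 0.0427
finger_force: 0.0
```

Call:
{"method": "jog_arm", "body": {"deltas": [[[0.5, 0, 0, -0.08, 0], [0.5, 0, 0, 0, 0]]]}}

```text
t: 28.05
tool_pos: [0.4746, -0.2261, 0.0895]
tcp_rot: [-2.586, -1.776, 0.003]
wrist_force: [-0.0, 0.3, 0.5]
gripper_width: 0.0429
finger_force: 0.0
```

Call:
{"method": "jog_arm", "body": {"deltas": [[[0.5, 0.003, 0.003, -0.05, 0.1], [0.5, 0, 0, -0.04, 0], [0.5, 0, 0, -0.03, 0], [0.5, 0, 0, 0, 0]]]}}

```text
t: 28.45
tool_pos: [0.4768, -0.2264, 0.0555]
tcp_rot: [-2.578, -1.794, 0.001]
wrist_force: [0.4, 0.1, -0.2]
gripper_width: 0.0424
finger_force: 0.0
```

Call:
{"method": "jog_arm", "body": {"deltas": [[[0, 0, 0, 0, 0], [0, 0, 0, 0, 0], [0, 0, 0, 0, 0], [0, 0, 0, 0, 0]]], "force": 40}}

```text
t: 28.85
tool_pos: [0.4776, -0.2269, 0.0567]
tcp_rot: [2.577, 1.795, 0.001]
wrist_force: [0.4, 1.4, 6.4]
gripper_width: 0.021
finger_force: 40.6
```

Call:
{"method": "jog_arm", "body": {"deltas": [[[0, 0, 0, 0, 0], [0, 0, 0, 0.03, 0], [0, 0, 0, 0.08, 0], [0, 0, 0, 0.1, 0], [0, 0, 0, 0.1, 0], [0, 0, 0, 0.1, 0], [0, 0, 0, 0.08, 0], [0, 0, 0, 0, 0]]]}}

```text
t: 29.65
tool_pos: [0.4782, -0.2273, 0.2064]
tcp_rot: [2.574, 1.793, 0.003]
wrist_force: [0.7, -1.2, -0.6]
gripper_width: 0.021
finger_force: 39.9
```

Call:
{"method": "jog_arm", "body": {"deltas": [[[0, 0, 0, 0, 0.6], [0, 0, 0, 0, 1], [0, 0, 0, 0, 1], [0, 0, 0, 0, 1], [0, 0, 0, 0, 1], [0, 0, 0, 0, 1], [0, 0, 0, 0, 1], [0, 0, 0, 0, 1], [0, 0, 0, 0, 1], [0, 0, 0, 0, 1]]]}}

```text
t: 30.65
tool_pos: [0.4765, -0.2263, 0.202]
tcp_rot: [-1.451, -2.784, -0.0]
wrist_force: [0.3, -0.1, -2.2]
gripper_width: 0.0209
finger_force: 39.9
```

Call:
{"method": "jog_arm", "body": {"deltas": [[[0, 0.01, 0.01, 0, 1], [0, 0.02, 0.01, 0, 1], [0, 0.02, 0.02, 0, 1], [0, 0.02, 0.02, 0, 1], [0, 0.02, 0.01, 0, 1], [0, 0.02, 0.01, 0, 1], [0, 0.02, 0, 0, 1], [0, 0.01, 0, 0, 1], [0, 0, 0, 0, 1], [0, 0, 0, 0, 0.65]]]}}

```text
t: 31.65
tool_pos: [0.5186, -0.2024, 0.2018]
tcp_rot: [0.006, -3.14, -0.001]
wrist_force: [-1.1, -0.6, -1.5]
gripper_width: 0.0206
finger_force: 39.9
```

Call:
{"method": "jog_arm", "body": {"deltas": [[[0, 0, 0, -0.06, 0], [0, 0, 0, -0.08, 0], [0, 0, 0, -0.06, 0], [0, 0, 0, -0.02, 0], [0, 0, 0, 0, 0], [0, 0, 0, 0, 0]]]}}

```text
t: 32.25
tool_pos: [0.5194, -0.2028, 0.1376]
tcp_rot: [-0.0, 3.141, -0.0]
wrist_force: [-0.3, -0.3, -1.6]
gripper_width: 0.0211
finger_force: 39.8
```

Call:
{"method": "jog_arm", "body": {"deltas": [[[0, 0, 0, -0.012, 0], [0, 0, 0, -0.005, 0], [0, 0, 0, 0, 0]]]}}

```text
t: 32.55
tool_pos: [0.5191, -0.2027, 0.132]
tcp_rot: [-0.0, 3.142, -0.0]
wrist_force: [-0.4, 0.6, -0.4]
gripper_width: 0.0208
finger_force: 39.8
```

Call:
{"method": "jog_arm", "body": {"deltas": [[[0, 0, 0, -0.005, 0], [0, 0, 0, 0, 0]]]}}

```text
t: 32.75
tool_pos: [0.5191, -0.2027, 0.1304]
tcp_rot: [0.0, -3.141, -0.0]
wrist_force: [-1.0, 0.8, -2.2]
gripper_width: 0.0209
finger_force: 39.8
```

Call:
{"method": "jog_arm", "body": {"deltas": [[[0, 0, 0, -0.005, 0], [0, 0, 0, 0, 0]]]}}

```text
t: 32.95
tool_pos: [0.5192, -0.2028, 0.1293]
tcp_rot: [-0.0, 3.141, -0.0]
wrist_force: [-2.7, 0.8, 4.4]
gripper_width: 0.0206
finger_force: 40.6
```

Contact comes exactly where a 0.17 rad tilt predicts. I now press a little to bring the tilt closer to the lens slant (about 0.27).

Call:
{"method": "jog_arm", "body": {"deltas": [[[0, 0, 0, -0.004, 0], [0, 0, 0, 0, 0]]]}}

```text
t: 33.15
tool_pos: [0.5195, -0.203, 0.1286]
tcp_rot: [-0.0, 3.14, -0.001]
wrist_force: [-4.6, 1.8, 8.7]
gripper_width: 0.0208
finger_force: 41.2
```

Call:
{"method": "jog_arm", "body": {"deltas": [[[0, 0, 0, -0.004, 0], [0, 0, 0, 0, 0]]]}}

```text
t: 33.35
tool_pos: [0.5193, -0.2031, 0.1276]
tcp_rot: [-0.0, 3.141, -0.001]
wrist_force: [-5.9, -0.4, 10.5]
gripper_width: 0.0209
finger_force: 41.6
```

Call:
{"method": "jog_arm", "body": {"deltas": [[[0, 0, 0, -0.003, 0], [0, 0, 0, 0, 0]]]}}

```text
t: 33.55
tool_pos: [0.5191, -0.2031, 0.1266]
tcp_rot: [-0.0, 3.141, -0.001]
wrist_force: [-7.4, -0.3, 11.6]
gripper_width: 0.0207
finger_force: 41.8
```

Call:
{"method": "jog_arm", "body": {"deltas": [[[0, 0, 0, -0.003, 0], [0, 0, 0, 0, 0]]]}}

```text
t: 33.75
tool_pos: [0.5189, -0.2031, 0.1257]
tcp_rot: [0.0, -3.141, 0.001]
wrist_force: [-8.5, 0.2, 11.5]
gripper_width: 0.0209
finger_force: 42.1
```

Call:
{"method": "jog_arm", "body": {"deltas": [[[0, 0, 0, 0.003, 0], [0, 0, 0, 0, 0]]]}}

```text
t: 33.95
tool_pos: [0.5191, -0.203, 0.1263]
tcp_rot: [-0.0, 3.141, -0.001]
wrist_force: [-4.0, -0.7, 6.2]
gripper_width: 0.0208
finger_force: 41.4
```

Call:
{"method": "jog_arm", "body": {"deltas": [[[0, 0, 0, 0.003, 0], [0, 0, 0, 0, 0]]]}}

```text
t: 34.15
tool_pos: [0.5192, -0.2028, 0.1267]
tcp_rot: [-0.0, 3.141, -0.0]
wrist_force: [-1.8, -1.1, 2.1]
gripper_width: 0.0209
finger_force: 40.8
```

Call:
{"method": "jog_arm", "body": {"deltas": [[[0, 0, 0, 0.02, 0], [0, 0, 0, 0.07, 0], [0, 0, 0, 0.09, 0], [0, 0, 0, 0.06, 0], [0, 0, 0.05, 0, 0], [0, 0, 0.09, 0, 0], [0, 0, 0.12, 0, 0], [0, 0, 0.13, 0, 0], [0, 0, 0.13, 0, 0], [0, 0, 0.13, 0, 0]]], "force": 55}}

```text
t: 35.15
tool_pos: [0.5182, -0.0054, 0.1976]
tcp_rot: [0.0, -3.14, -0.001]
wrist_force: [0.2, -0.1, -2.2]
gripper_width: 0.0201
finger_force: 59.0
```

Call:
{"method": "jog_arm", "body": {"deltas": [[[0, 0, 0.13, 0, 0], [0, 0, 0.13, 0, 0], [0, 0, 0.13, 0, 0], [0, -0.01, 0.13, 0, 0], [0, -0.01, 0.13, 0, 0], [0, -0.005, 0.12, 0, 0], [0, 0, 0.08, -0.03, 0], [0, 0, 0.04, -0.06, 0], [0, 0, 0, -0.08, 0], [0, 0, 0, 0, 0]]]}}

```text
t: 36.15
tool_pos: [0.5089, 0.2594, 0.1439]
tcp_rot: [0.002, -3.135, 0.004]
wrist_force: [-0.5, 1.0, -1.8]
gripper_width: 0.0201
finger_force: 59.0
```

Call:
{"method": "jog_arm", "body": {"deltas": [[[0, 0.01, 0, 0.002, 0], [0, 0, 0, 0, 0], [0, 0, 0, 0, 0]]]}}

```text
t: 36.45
tool_pos: [0.5152, 0.2593, 0.1492]
tcp_rot: [0.0, 3.14, 0.001]
wrist_force: [0.4, -0.1, -2.4]
gripper_width: 0.0203
finger_force: 59.0
```

```bash
python3 - <<'E'
from h import *
import pickle
st=state();tp=st["tool_pos"];print(tp,st["tcp_rot"],st["finger_force"])
s=get_image("side");t=get_image("top");pickle.dump((s,t),open("im3.pkl","wb"))
Rm=R.from_euler('y',-.25);o=tp+[0,0,.030]+Rm.apply([.0045,0,0])
a=np.linspace(0,2*np.pi,60)
for n,im in(("s",s),("t",t)):
    print(n,[np.round(proj(im,o+Rm.apply(p)),1) for p in((.038,0,0),(-.04,0,0),(.034,0,.018),(.034,0,-.018),(.034,.018,0),(.034,-.018,0))])
h=cv2.cvtColor(s["frame"],cv2.COLOR_RGB2HSV).astype(int)
c=proj(s,o+Rm.apply([.034,0,0])).astype(int)
for v in range(c[1]-16,c[1]+22): print(v,' '.join("%2d/%3d"%(h[v,u,0],h[v,u,2]) for u in range(c[0]-14,c[0]+20)))
E
```

```text
[0.51521586 0.25929964 0.14923697] [4.45204222e-04 3.14005636e+00 1.02476575e-03] 58.98204445838928
s [array([194.6, 280.7]), array([229.6, 299.5]), array([197.8, 276.1]), array([194.9, 287.1]), array([191.8, 288. ]), array([200.8, 275.5])]
t [array([ 94.4, 198.3]), array([ 96.9, 230.5]), array([ 92. , 201.4]), array([ 97. , 198.5]), array([ 86.8, 200.1]), array([102.2, 199.8])]
265 14/178 14/179 14/179 14/176 14/178 14/177 14/174 14/171 14/168 14/170 13/174 14/177 14/179 14/169 16/ 81 14/ 67 13/ 58 15/ 82 19/125 17/121 17/118 14/ 83 14/ 74 13/ 72 14/ 68 13/ 63 13/ 56 14/ 55 11/ 55 14/ 55 15/ 62 11/ 72 13/ 71 14/ 70
266 14/179 14/179 14/177 14/178 14/179 14/176 14/172 14/168 14/169 14/172 14/175 14/177 14/178 14/168 14/ 94 15/ 62 13/ 69 17/113 18/129 15/131 16/124 15/ 76 14/ 73 14/ 71 14/ 66 14/ 59 12/ 58 14/ 58 14/ 57 13/ 57 12/ 63 14/ 72 13/ 71 15/ 68
267 14/178 14/177 14/177 14/178 14/176 14/173 14/168 14/169 14/172 14/176 14/177 14/177 14/175 14/174 14/145 13/ 64 15/ 99 18/129 17/127 17/131 17/117 15/ 70 15/ 71 15/ 71 12/ 65 13/ 57 12/ 56 14/ 56 12/ 57 16/ 57 12/ 61 14/ 72 13/ 70
[... 7777 characters left out ...]
14/176 15/148 14/127 14/170 14/202 14/198 14/198 14/204 14/203 14/203 14/200 14/197 14/196 14/189 14/184 14/185 14/186 14/186 14/186 14/187 14/188 14/188 14/190 14/192 14/188 14/169 13/150 14/169 15/181 14/181 14/177
301 14/172 14/185 14/181 14/159 15/124 14/153 14/196 14/200 14/198 14/202 14/204 14/203 14/202 14/198 14/196 14/195 14/188 14/183 14/185 14/186 13/184 14/186 14/186 14/188 14/188 14/188 14/189 14/187 14/185 14/181 14/181 14/186 14/187 14/185
302 14/162 14/183 14/166 14/132 15/140 14/188 14/201 14/198 14/201 14/204 14/203 14/202 14/199 14/196 14/197 14/196 14/192 14/185 14/185 14/186 14/187 14/186 14/187 14/187 14/188 14/188 14/187 14/186 14/184 14/181 14/182 13/186 14/185 14/185
```

```bash
python3 - <<'E'
from h import *
import pickle
s,t=pickle.load(open("im3.pkl","rb"));tp=np.array([0.51521586,0.25929964,0.14923697])
a=np.linspace(0,2*np.pi,90)
for th in(.17,.25,.33):
  for g in(.001,.0045,.008):
    Rm=R.from_euler('y',-th);o=tp+[0,0,.030]+Rm.apply([g,0,0])
    c=np.array([proj(s,o+Rm.apply([x,.018*np.cos(k),.018*np.sin(k)])) for k in a for x in(.030,.038)])
    l=c[c[:,0].argmin()];b=c[c[:,1].argmax()];print(th,g,np.round(l,1),np.round(b,1))
    if th==.25 and g==.0045: L=np.array([.745,.26,.239]);Rl=R.from_euler('y',-.27);print("face in lens",Rl.inv().apply(o+Rm.apply([.038,0,0])-L))
# top view, around predicted face
h=cv2.cvtColor(t["frame"],cv2.COLOR_RGB2HSV).astype(int)
for v in range(190,212): print(v,' '.join("%2d/%3d"%(h[v,u,0],h[v,u,2]) for u in range(82,108)))
E
```

```text
0.17 0.001 [191.3 289.7] [195.5 292.8]
0.17 0.0045 [189.7 288.9] [194.  292.1]
0.17 0.008 [188.1 288.1] [192.4 291.3]
0.25 0.001 [191.3 289.2] [195.3 291.9]
0.25 0.0045 [189.8 288.4] [193.7 291. ]
face in lens [-0.19490845 -0.00070036  0.00284284]
0.25 0.008 [188.2 287.5] [192.2 290.2]
0.33 0.001 [191.4 288.5] [195.  290.9]
0.33 0.0045 [189.9 287.6] [193.5 290. ]
0.33 0.008 [188.3 286.7] [192. 289.]
190 90/ 17 14/ 73 14/174 15/214 15/213 15/213 15/212 15/214 15/213 15/214 15/213 15/214 15/213 15/214 15/214 14/215 14/214 15/209 14/172 13/128 12/128 12/134 12/117 11/ 97 11/100 11/102
191  0/ 18 105/ 22 13/144 14/204 15/208 14/210 15/210 15/207 15/208 15/207 15/209 15/207 15/207 15/209 15/208 14/208 14/208 13/187 12/143 11/121 10/123 10/129 10/134 10/129 10/123 10/123
192  0/ 20 150/ 20 13/ 67 14/166 15/206 14/205 15/206 15/207 15/206 14/206 15/207 15/205 15/205 14/206 14/205 15/206 14/206 13/183 10/137 10/115 10/117 10/122 10/123 11/122 10/123 11/123
193 150/ 20 75/ 19 60/ 18 14/137 15/199 15/207 15/208 15/209 14/209 15/208 15/207 15/208 15/208 15/208 15/210 15/211 15/210 13/187 11/129
[... 2756 characters left out ...]
0/ 19 90/ 21 10/ 33 14/ 59 15/ 91 15/106 15/102 15/135 15/122 15/ 63 52/ 71 63/ 77 64/ 61 64/ 79 63/ 84 63/ 75 64/ 75 64/ 82
209 70/ 20 165/ 20  0/ 21 165/ 18 90/ 20 135/ 21  0/ 19 90/ 19  0/ 19 90/ 22 90/ 20  0/ 16  0/ 16 120/ 14  0/ 17 14/ 97 15/111 15/ 61 37/ 42 60/ 54 64/ 70 63/102 63/107 64/ 86 63/ 71 63/ 62
210 90/ 21 165/ 26 30/ 28 30/ 23 45/ 21 170/ 18 20/ 20  0/ 21  0/ 24 75/ 23 105/ 18 105/ 17 113/ 18 150/ 15 120/ 16 15/ 31 14/ 49 16/ 47 39/ 37 63/ 58 64/ 61 66/ 53 68/ 58 62/ 56 62/ 46 68/ 33
211 30/ 21 45/ 29  0/ 34 15/ 31  0/ 20  0/ 21 150/ 21 30/ 28 150/ 31 90/ 23 90/ 18 98/ 18 60/ 17 75/ 18 105/ 19 105/ 20 90/ 18 165/ 19 58/ 37 62/ 68 61/ 58 75/ 26 30/ 51 30/ 56 150/ 35 100/ 25
```

Top and side views match the prediction: die rim at cols 88–102, row 198 in top, and at (190,288) in side. The face is about 195 mm from the glass and on axis. Small trim, then hand in.

Call:
{"method": "jog_arm", "body": {"deltas": [[[0, -0.013, 0, -0.008, 0], [0, 0, 0, 0, 0], [0, 0, 0, 0, 0], [0, 0, 0, 0, 0], [0, 0, 0, 0, 0], [0, 0, 0, 0, 0]]]}}

```text
t: 37.15
tool_pos: [0.5108, 0.2593, 0.1458]
tcp_rot: [-0.0, 3.142, 0.0]
wrist_force: [-1.2, 0.6, -1.8]
gripper_width: 0.0203
finger_force: 59.0
```

```bash
python3 - <<'E'
from h import *
st=state();print(st["t"],st["tool_pos"],st["finger_force"],st["gripper_width"],np.abs(st["qvel"]).max())
print(close_job())
E
```

```text
37.15 [0.51080726 0.25928722 0.14578585] 58.988893032073975 0.020325835989958706 0.0012443444453159472
the job is handed in; nothing more can be done
None
```

I handed the job in at 37 s, with no verdict returned: by my measurements the round seal lies released, face up against the lip, and the signet is held still, square to the lens and about 200 mm from the glass; on the way I lost the signet once into the drawer and re-gripped it, leaving the oval seal unmoved.

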